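# Load and close the platform mixer's sample box

## Robot

A 6-joint arm with a two-finger parallel gripper is mounted at the origin on the work surface. World frame = base frame: x ahead of the robot, y to its left, z up, the work surface at z = 0. Lengths are in mm, angles in rad, forces in N, time in s.
With the tool pointing down it reaches from about 375 to 975 mm from the base axis. Payload 3.8 kg.
Tool frame: the origin (TCP) lies midway between the tips of the shut fingers; the grasp point (between the pads) lies 19 mm behind it (manip.hold_point_z is the distance from the TCP to the grasp point, in mm); z points along the fingers, y is the direction in which the jaws open and shut (so a half turn about z gives the same grasp; the last joint's range is limited). The gripper opens to 88 mm and grips with 3 to 60 N. Pads are 18 mm wide; open, the fingers measure 123 mm over their backs; the gripper's body (75 mm by 187 mm) begins 45 mm behind the grasp point.
Start: joints at [-1.28, 0.264, 1.604, -0, 1.274, -0.037], TCP at [217.318, -639.055, 238.706] pointing down, gripper open.
Joint ranges: [-2.63, 2.63], [-0.94, 2.18], [0.31, 2.57], [-1.31, 4.45], [0, 2.66], [-2.55, 2.55]. Speed limits (rad/s): [2.57, 2.57, 3.14, 3.14, 3.14, 3.14].

## Interface

Orientations are given as a rotation vector (axis times angle).
In Python, from cell import readout, imaging, manip, cut_out gives the robot as it stands.
- The arm moves only by the tool carry_out, never from a script. Its argument "plan" is one flat list of numbers, 7 for each row, row after row: the shift along the tool's x, y, z in mm, then the turn, a rotation vector about the tool's x, y, z in rad, then the opening in per cent of the stroke, from 0 (shut) to 100 (fully open). A call has 1 to 10 rows; each row is the pose to reach, as a shift and turn from the pose measured when the call began, along the tool's axes at that moment; what a row does not reach only later rows make up. A row lasts 1/8 s, in which the tool goes at most 62.5 mm and 10.7 degrees, less where a joint would pass 70% of its speed; a pose out of reach is approached as far as the arm can. A call with a gripper value outside its range is refused whole. The fingers move at their own pace and stop on an object; "grip_force" is the grip in N (left out, the last holds). Time passes only in rows, so rows that repeat a pose let the fingers close. It gives the time, the measured TCP pose, the force and the opening at its end, in the units of the state.
- readout.sense(): the state, without advancing time (a new reading comes with each control period).
- imaging.capture(name): name is "scene" or "top"; returns a dict with "img" (420x560x3 uint8, red, green, blue), "depth" (420x560 float32, mm along the optical axis (not along the pixel's ray), 0 where there is no reading), "fx", "fy", "cx", "cy" (pixels), "k1" (the pictures are not rectified: a ray, as slopes to the right and down, at radius r is drawn at 1 + k1 r^2 times it, then the intrinsics apply), "extrinsics" (4x4, takes a point from world to camera coordinates). Camera axes: x right, y up, looking along -z (the intrinsics and any distortion apply to the point x, -y, -z); pixel columns grow to the right and rows downward; lengths in mm; the calibration is good to about 2 mm. A picture is of the moment at which its call begins.
- manip.sign_off(): hands the job in, once; it reports no verdict.
Trained networks look in a picture, given as the dict that the camera call returned (one of the last four; its "shot" number tells which), for a name from the list of things; names that differ only in an ending like _2 or _b are one class to them, and where a whole thing is asked for, a point or a joint stands for the part that bears it (a point fixed in the world has none). Each returns a list of dicts, best first, with "confidence" (0 to 1); they miss things now and then, are a little off and sometimes report something else, mostly with a low value. They report only what shows in the picture. A call takes as long as a camera call. They do not tell look-alikes from the thing itself.
- cut_out(picture, label): "mask" (420x560 bool, what is visible of it) and "uv" ([column, row] in pixels, amid what is visible of it).
The state is a dict: "t": time; "joint_positions": joint angles; "joint_velocities": joint speeds; "joint_efforts": joint torques, N m; "eef_pos": TCP position; "tool_rot": TCP orientation; "ft_force": force on the tool from outside, world axes, zero at the start; "ft_torque": the same for the moment, N m; "grip_width": opening from 0.0 (shut) to 1.0 (fully open).
Only numpy, scipy, OpenCV 4.12 (cv2) and the standard library are available. Lean on these libraries where they do the work, as an engineer would, in place of code of your own. Each camera call takes 0.05 s, during which the arm holds its last target.

## Task

Load the platform mixer: swing the hold-down lever up until it stands upright or leans back, lift the lid off the sample box and lay it on the bench, then pack all the jars and tins that are on the bench into the box so that everything stays below the rim (one tin on another still fits under the lid, but nothing fits on a jar). Put the lid back so that it sits flat on the rim all round, and swing the lever fully down over it again. Leave the bottle, the tip box and the beaker where they are.

Things in the scene. Friction and masses are not known exactly. Their poses are not given: they have to be found in the camera images.
- box_floor (a point): Centre of the inner floor of the aluminium sample box fixed on the mixer, 50 mm above the bench; z up, axes turned with the mixer. Box inside: 104 mm along x, 196 mm along y, 48 mm deep, walls 6 mm thick. The closed lid's tongue takes up the top 5 mm, so contents must stay within 43 mm of the floor.
- mixer: White platform mixer, fixed during the job; origin on the bench 50 mm below box_floor, same axes. Its base reaches 85 mm to either side along x and from y = -205 to +115 mm, 42 mm high; the sample box is on top of it.
- lever (a joint): Hold-down lever on the grey head at the box's -y end. 0 = fully down: its arm lies level over the lid, pointing along the mixer's +y, its rubber foot about 1 mm above the seated lid. Grows as the arm swings up about the pivot (axis along the mixer's x); pi/2 = upright, 1.9 = end stop, leaning back from the box. Friction keeps it wherever it is left (1.5 N at the grip moves it).
- lever_pivot (a point): Point on the lever's hinge axis: 142 mm from box_floor along -y and 76 mm above it.
- lever_grip (a point): Centre of the black grip on the lever's free end, 80 mm from the pivot: a barrel 20 mm in diameter, axis along the mixer's x, 20 mm between its flat ends, which can be pinched. When down, its centre is 22 mm above the lid's top. The arm is a 10 mm square steel bar.
- lid_handle (a point): Centre of the black bar handle (16 mm along the lid's x, 50 mm along y, 22 mm high) in the middle of the loose grey lid, 0.22 kg. Plate 118 (x) x 210 (y) x 6 mm, its top 11 mm below this point; under it a tongue 96 x 188 x 5 mm that enters the box with 4 mm play each side. Seated flat on the rim, this point is 65 mm above box_floor; laid down, 22 mm above what the tongue lies on.
- mat_top (a point): Centre of the top face of a flat blue bench mat fixed on the bench between the mixer and the jars and tins: 270 mm (x) by 130 mm (y), 3 mm thick; a clear place for the lid (with the lid's long side along the mat's long side).
- reagent: Bystander: glass reagent bottle with an orange cap, 60 mm in diameter, 150 mm high, origin under its base; leave alone.
- tip_box: Bystander: clear pipette tip box with yellow tips, 80 x 120 x 49 mm, origin under its base; leave alone.
- beaker: Bystander: glass beaker, 64 mm in diameter, 75 mm high, origin under its base; leave alone.
- jar0_center (a point): Centre (half-way up) of a squat white square jar: body 38 x 38 mm (x, y) and 25 mm high, with a round grey cap 32 mm in diameter and 11 mm high on it; 36 mm high in all, so nothing can go on top of it in the box. Rigid, about 50 g. z up when it stands on its base. May be absent.
- jar1_center (a point): Centre (half-way up) of a squat white square jar: body 38 x 38 mm (x, y) and 25 mm high, with a round grey cap 32 mm in diameter and 11 mm high on it; 36 mm high in all, so nothing can go on top of it in the box. Rigid, about 50 g. z up when it stands on its base. May be absent.
- tin0_center (a point): Centre (half-way up) of a flat round aluminium tin, 40 mm in diameter and 18 mm high; two stacked tins (36 mm) still fit under the lid, three do not. Rigid, about 35 g. z up when it stands on its base. May be absent.
- tin1_center (a point): Centre (half-way up) of a flat round aluminium tin, 40 mm in diameter and 18 mm high; two stacked tins (36 mm) still fit under the lid, three do not. Rigid, about 35 g. z up when it stands on its base. May be absent.
- tin2_center (a point): Centre (half-way up) of a flat round aluminium tin, 40 mm in diameter and 18 mm high; two stacked tins (36 mm) still fit under the lid, three do not. Rigid, about 35 g. z up when it stands on its base. May be absent.
- tin3_center (a point): Centre (half-way up) of a flat round aluminium tin, 40 mm in diameter and 18 mm high; two stacked tins (36 mm) still fit under the lid, three do not. Rigid, about 35 g. z up when it stands on its base. May be absent.
Not all that is in view belongs to the job. Leave any turquoise or yellow look-alike of the part that bears tin1_center alone.

How it is judged:
By the outcome, as a careful person would: the job done as asked, in the order asked, and still so for the second after the job is handed in, with the robot touching nothing.
Of jar0, jar1, tin0, tin1, tin2, tin3 only 4 to 6 are there at a start; the rules pass over those that are not, and their reading is None.
At some moment in a run one of jar0, jar1, tin0, tin1, tin2, tin3 may be knocked a few centimetres aside while the robot is not near it.
Once in a run the grip may slacken for a moment while it holds something.
It also fails if it takes over 210 s, if anything falls off the work surface, if the arm or the gripper's body presses on something with over 40 N, if the wrist force passes 120 N, or if a joint passes its speed limit or range.

## Working session

There is one attempt and no reset: what is moved stays moved. The work goes in short steps, Python scripts to look and compute and a tool call to move; the robot and the scene stay as the last step left them, time stands still between calls to the robot, and variables do not carry over. Pictures are saved under pics/ and viewed, and the job is handed in when it is done.

Besides the shell and the picture viewer there is one more tool, called after "Call:" as name(argument=value, ...) on one line, values as JSON. carry_out: Moves the arm, as the interface text tells. Its arguments: {"type":"object","properties":{"plan":{"type":"array"},"grip_force":{"type":"number"}},"required":["plan"]}

```bash
ls; mkdir -p pics; python3 - <<'E'
from cell import readout, imaging, manip, cut_out
import cv2
print(readout.sense())
for n in("scene","top"):
    p=imaging.capture(n)
    cv2.imwrite(f"pics/{n}0.png",p["img"][:,:,::-1])
    print(n,p["fx"],p["fy"],p["cx"],p["cy"],p["k1"],p["extrinsics"].tolist() if hasattr(p["extrinsics"],'tolist') else p["extrinsics"])
E
```

```text
pics
{'t': 0.0, 'joint_positions': array([-1.27992068e+00,  2.64778198e-01,  1.60534158e+00,  8.40163247e-06,
        1.27368731e+00, -3.68887964e-02]), 'joint_velocities': array([ 0.00014626, -0.00211812, -0.00080606,  0.00041783,  0.00015   ,
       -0.00095088]), 'joint_efforts': array([ 7.58985916e-04, -5.02106988e+01, -3.56872451e+01,  7.28028989e-02,
        2.94031471e-02, -1.81005971e-04]), 'eef_pos': array([ 217.10980821, -638.39814417,  237.38862741]), 'tool_rot': array([-3.09733195e+00, -5.12187314e-01,  4.27736803e-04]), 'ft_force': array([0.37017248, 0.27975339, 0.19163796]), 'ft_torque': array([-0.00375807,  0.00734758, -0.02606469]), 'grip_width': 1.0052317643520152}
scene 438.7708746935219 438.7708746935219 287.6743278293181 212.23446949890052 -0.021374234119162176 [[-0.7381358281811089, 0.6743675588292843, 0.019593232352530462, 395.83709201976825], [-0.4961254442242311, -0.562261552808947, 0.661605237151416, 261.57610961107747], [0.4571816299335503, 0.47863382854903164, 0.7495963016316174, -1508.1907962492535], [0.0, 0.0, 0.0, 1.0]]
top 516.9936261127017 516.9936261127017 276.8588230405531 202.095134555421 -0.09482042027772522 [[0.02470557196079926, -0.9995576227462596, 0.016558789929699988, 1.5469792334404986], [0.9896235921734431, 0.02679855984569648, 0.1411629661204655, -612.8447958139723], [-0.14154427055808663, 0.012899457354586105, 0.9898478789552142, -1598.5833493432376], [0.0, 0.0, 0.0, 1.0]]
```

View pics/scene0.png

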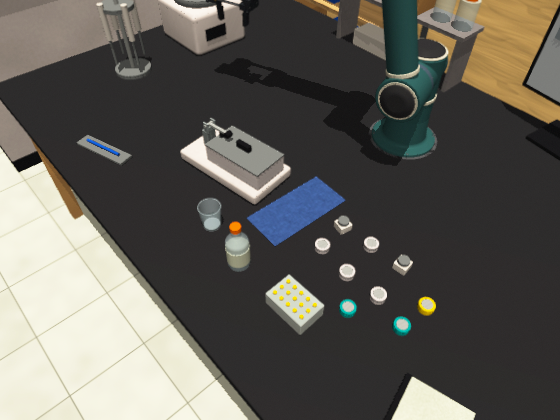

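View pics/top0.png

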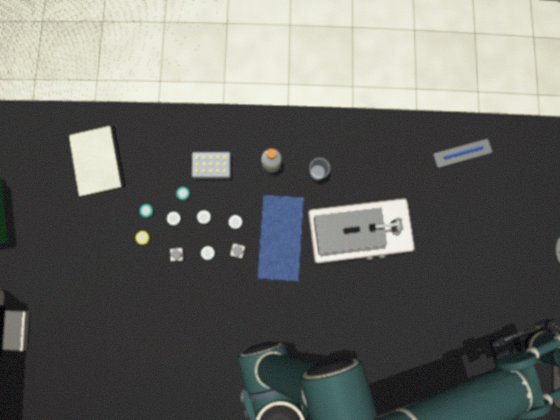

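```bash
cat > h.py <<'E'
from cell import readout, imaging, manip, cut_out
import numpy as np, cv2
from scipy.spatial.transform import Rotation as R
def cloud(p):
    h,w=p["depth"].shape
    u,v=np.meshgrid(np.arange(w),np.arange(h))
    K=np.array([[p["fx"],0,p["cx"]],[0,p["fy"],p["cy"]],[0,0,1.]])
    pts=np.stack([u.ravel(),v.ravel()],1).astype(np.float64).reshape(-1,1,2)
    n=cv2.undistortPoints(pts,K,np.array([p["k1"],0,0,0.])).reshape(h,w,2)
    d=p["depth"].astype(float)
    c=np.stack([n[...,0]*d,-n[...,1]*d,-d],-1)
    E=np.array(p["extrinsics"]); 
    return (c-E[:3,3])@E[:3,:3], d>0
def proj(p,X):
    E=np.array(p["extrinsics"]);c=np.atleast_2d(X)@E[:3,:3].T+E[:3,3]
    a=c[:,0]/-c[:,2];b=-c[:,1]/-c[:,2];k=1+p["k1"]*(a*a+b*b)
    return np.stack([p["fx"]*a*k+p["cx"],p["fy"]*b*k+p["cy"]],1)
def ray_z(p,uv,z):
    K=np.array([[p["fx"],0,p["cx"]],[0,p["fy"],p["cy"]],[0,0,1.]])
    n=cv2.undistortPoints(np.array(uv,float).reshape(-1,1,2),K,np.array([p["k1"],0,0,0.])).reshape(-1,2)
    E=np.array(p["extrinsics"]);d=np.c_[n[:,0],-n[:,1],-np.ones(len(n))]@E[:3,:3];o=-E[:3,:3].T@E[:3,3]
    return o+d*((z-o[2])/d[:,2])[:,None]
E
python3 - <<'E'
from h import *
for n in("top","scene"):
    p=imaging.capture(n);P,ok=cloud(p)
    for lab in["jar0_center","tin0_center","lid_handle","lever_grip","mixer","mat_top","box_floor"]:
        for r in cut_out(p,lab):
            m=r["mask"]&ok
            if m.sum()<3: continue
            Q=P[m]; print(n,lab,round(r["confidence"],2),np.round(r["uv"]),m.sum(),"med",np.round(np.median(Q,0)),"max z",np.round(np.percentile(Q[:,2],[5,95])), "mid",np.round((Q[:,:2].min(0)+Q[:,:2].max(0))/2))
E
```

```text
top lid_handle 0.65 [350. 230.] 2532 med [ 522. -203.  105.] max z [ 99. 113.] mid [ 523. -208.]
top lever_grip 0.55 [377. 226.] 128 med [ 539. -294.  130.] max z [104. 139.] mid [ 537. -301.]
top mixer 0.92 [382. 228.] 2818 med [ 529. -313.   43.] max z [ 34. 126.] mid [ 531. -250.]
top mat_top 0.73 [280. 238.] 3196 med [501.   4.   3.] max z [-4.  9.] mid [505.   4.]
top mat_top 0.28 [237. 252.] 143 med [455. 139.  32.] max z [19. 40.] mid [457. 141.]
top box_floor 0.63 [385. 234.] 2640 med [ 527. -320.   43.] max z [ 35. 127.] mid [ 529. -250.]
top box_floor 0.53 [319. 169.] 365 med [ 730. -116.   29.] max z [-1. 79.] mid [ 730. -117.]
scene jar0_center 0.85 [403. 266.] 269 med [450. 338.  26.] max z [ 6. 37.] mid [441. 332.]
scene tin0_center 0.62 [371. 248.] 196 med [453. 239.  17.] max z [ 4. 20.] mid [450. 236.]
scene lid_handle 0.73 [247. 150.] 2008 med [ 533. -197.  103.] max z [ 98. 119.] mid [ 486. -267.]
scene lever_grip 0.66 [347. 272.] 216 med [568. 255.  17.] max z [ 4. 20.] mid [565. 253.]
scene mixer 0.82 [229. 169.] 3085 med [ 581. -201.   43.] max z [ 19. 117.] mid [ 536. -284.]
scene mat_top 0.73 [295. 214.] 3024 med [515.   5.   2.] max z [-1.  5.] mid [504.   3.]
scene box_floor 0.78 [230. 170.] 3196 med [ 581. -199.   42.] max z [ 16. 122.] mid [ 513. -293.]
```

```bash
python3 - <<'E'
from h import *
for n in("top","scene"):
    p=imaging.capture(n);P,ok=cloud(p)
    near=ok&(abs(P[...,0]-525)<130)&(abs(P[...,1]+230)<220)
    for nm,lo,hi in(("lidtop",97,109),("base",34,47)):
        Q=P[near&(P[...,2]>lo)&(P[...,2]<hi)]
        print(n,nm,len(Q),np.median(Q[:,2]),cv2.minAreaRect(Q[:,:2].astype(np.float32)))
    # mask-based: project onto z known
    img=p["img"].astype(int)
    # objects
    reg=ok&(P[...,0]>380)&(P[...,0]<680)&(P[...,1]>60)&(P[...,1]<480)
    bright=(img.max(2)>90)&reg
    k,lab,st,ce=cv2.connectedComponentsWithStats(bright.astype(np.uint8))
    for i in range(1,k):
        if st[i,4]<25: continue
        m=lab==i;Q=P[m];z=np.percentile(Q[:,2],90)
        T=Q[Q[:,2]>z-6]
        print(n,np.round(ce[i]),st[i,2:],"z",np.round(z),"top mid",np.round(np.median(T,0)),np.round(ray_z(p,ce[i],15 if z<25 else 25)[0]),img[m].mean(0).round())
E
```

```text
top lidtop 2209 103.94092381170108 ((528.5436401367188, -236.42898559570312), (117.69075012207031, 269.4554138183594), 8.95766544342041)
top base 2098 41.843007131311154 ((526.7481689453125, -252.77981567382812), (176.34906005859375, 321.848388671875), 8.15743350982666)
top [182. 193.] [ 14  14 156] z 23.0 top mid [637. 321.  20.] [639. 324.  15.] [132. 176. 168.]
top [261. 243.] [  6  80 217] z 8.0 top mid [474.  64.   5.] [483.  65.  15.] [ 74.  93. 132.]
top [146. 210.] [ 14  14 158] z 23.0 top mid [575. 437.  20.] [579. 440.  15.] [130. 175. 167.]
top [203. 216.] [ 15  15 176] z 21.0 top mid [562. 251.  19.] [564. 253.  15.] [193. 197. 192.]
top [173. 218.] [ 15  15 178] z 22.0 top mid [553. 349.  21.] [556. 350.  15.] [193. 196. 191.]
top [235. 221.] [ 15  15 178] z 23.0 top mid [551. 152.  20.] [551. 150.  15.] [192. 196. 191.]
top [142. 237.] [ 15  15 179] z 22.0 top mid [492. 446.  19.] [491. 448.  15.] [190. 186. 127.]
top [237. 250.] [ 16  16 190] z 39.0 top mid [455. 142.  37.] [458. 139.  25.] [159. 157. 150.]
top [207. 252.] [ 15  16 182] z 23.0 top mid [450. 234.  20.] 
[... 684 characters left out ...]
92. 185. 176.]
scene [371. 244.] [ 16  17 208] z 20.0 top mid [449. 236.  18.] [450. 237.  15.] [191. 184. 176.]
scene [402. 264.] [ 21  22 262] z 36.0 top mid [441. 335.  35.] [447. 337.  25.] [158. 153. 142.]
scene [347. 272.] [ 17  18 238] z 19.0 top mid [565. 254.  18.] [565. 254.  15.] [192. 185. 177.]
scene [378. 295.] [ 17  19 254] z 19.0 top mid [558. 351.  17.] [557. 351.  15.] [197. 190. 182.]
scene [426. 306.] [ 18  20 282] z 21.0 top mid [491. 448.  19.] [493. 449.  15.] [204. 185.  68.]
scene [348. 307.] [ 18  18 245] z 19.0 top mid [640. 325.  18.] [639. 325.  15.] [ 86. 177. 165.]
scene [402. 325.] [ 18  19 261] z 21.0 top mid [579. 440.  19.] [579. 441.  15.] [ 86. 177. 165.]
```

```bash
python3 - <<'E'
from h import *
p=imaging.capture("top");a=p["img"][180:290,110:430,::-1]
cv2.imwrite("pics/a1.png",cv2.resize(a,None,fx=2.5,fy=2.5,interpolation=cv2.INTER_CUBIC))
p=imaging.capture("scene");a=p["img"][110:340,170:450,::-1]
cv2.imwrite("pics/a2.png",cv2.resize(a,None,fx=2.6,fy=2.6,interpolation=cv2.INTER_CUBIC))
E
```

```text
(no output)
```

View pics/a1.png

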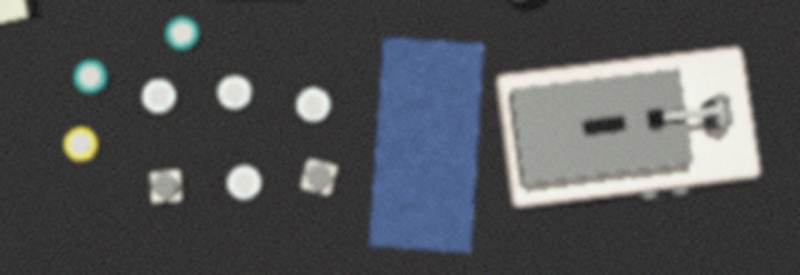

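View pics/a2.png

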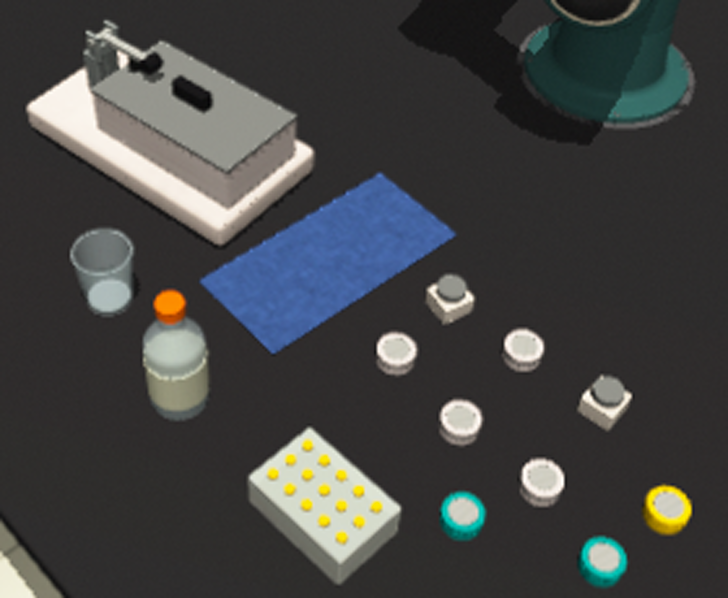

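```bash
cat >> h.py <<'E'
def rectfit(Q,w,h,c0,th0,margin=25):
    # edges in rotated frame by robust percentiles over strips
    c=np.array(c0,float);th=th0
    for _ in range(3):
        ax=np.array([np.cos(th),np.sin(th)]);ay=np.array([-ax[1],ax[0]])
        q=(Q[:,:2]-c)@np.c_[ax,ay]
        q=q[(abs(q[:,0])<w/2+margin)&(abs(q[:,1])<h/2+margin)]
        s=np.linspace(-h/2+15,h/2-15,20);xs=[]
        for a in s:
            t=q[abs(q[:,1]-a)<4,0]
            if len(t)>3: xs.append((a,t.min(),t.max()))
        xs=np.array(xs);s1=np.polyfit(xs[:,0],(xs[:,1]+xs[:,2])/2,1)
        ys=[]
        for a in np.linspace(-w/2+12,w/2-12,14):
            t=q[abs(q[:,0]-a)<4,1]
            if len(t)>3: ys.append((a,t.min(),t.max()))
        ys=np.array(ys)
        cx=np.median((xs[:,1]+xs[:,2])/2);cy=np.median((ys[:,1]+ys[:,2])/2)
        c=c+ax*cx+ay*cy; th=th-np.arctan(s1[0])
    return c,th,np.median(xs[:,2]-xs[:,1]),np.median(ys[:,2]-ys[:,1])
def yax(th): return np.array([-np.sin(th),np.cos(th)])
E
python3 - <<'E'
from h import *
for n in("top","scene"):
    p=imaging.capture(n);P,ok=cloud(p);img=p["img"].astype(int)
    g=ok&(img.max(2)-img.min(2)<40)
    Q=P[g&(P[...,2]>98)&(P[...,2]<109)]
    print(n,"lid",rectfit(Q,118,210,(521,-208),.142,12))
    Q=P[ok&(P[...,2]>35)&(P[...,2]<47)&(img.min(2)>150)]
    print(n,"base",rectfit(Q,170,320,(527,-253),.142,20))
    Q=P[ok&(P[...,2]<15)&(img[...,2]>img[...,0]*1.4)&(img[...,2]>80)&(abs(P[...,0]-500)<180)&(abs(P[...,1])<110)]
    print(n,"mat",rectfit(Q,270,130,(504,3),-.03,20), np.median(Q[:,2]))
    near=ok&(np.hypot(P[...,0]-522,P[...,1]+210)<130)&(img.max(2)<45)&(P[...,2]>95)
    k,lab,st,ce=cv2.connectedComponentsWithStats(near.astype(np.uint8))
    for i in range(1,k):
        if st[i,4]>15: 
            T=P[lab==i]; print(n,ce[i].round(1),st[i,4],np.median(T,0).round(1), T.min(0).round(),T.max(0).round(), ray_z(p,ce[i],124 if n=="top" else 118)[0].round(1))
E
```

```text
top lid (array([ 524.53200114, -207.98184283]), np.float64(0.14935024225007423), np.float64(114.11614239780897), np.float64(209.24427681945667))
top base (array([ 530.9113958 , -252.60149734]), np.float64(0.14566127484142144), np.float64(164.90207371370948), np.float64(315.4821329672458))
top mat (array([504.8957185 ,   3.13391391]), np.float64(-0.0416950204995112), np.float64(270.7502410246545), np.float64(132.18342709509398)) 2.931257288862895
top [371.8 227.2] 16 [ 531.6 -267.6  135.7] [ 526. -272.  130.] [ 537. -262.  143.] [ 532.4 -269.9  124. ]
top [351.2 229.8] 32 [ 522.5 -206.3  124.5] [ 518. -228.  117.] [ 529. -189.  134.] [ 523.1 -207.2  124. ]
scene lid (array([ 526.25948129, -206.80581031]), np.float64(0.14202639043852958), np.float64(117.98803615777777), np.float64(210.08109844851967))
scene base (array([ 598.93222446, -242.08311583]), np.float64(0.11150907027004077), np.float64(29.89650735290876), np.float64(314.81700638783707))
scene mat (array([502.50329743,   2.34135312]), np.float64(-0.04005581871816307), np.float64(273.60326712600414), np.float64(132.18902230945847)) 2.4623340696627674
scene [226.1 134.5] 63 [ 541.  -267.   128.3] [ 524. -296.  106.] [ 546. -258.  136.] [ 533.2 -279.5  118. ]
scene [243.5 145.8] 107 [ 529.7 -201.4  122.8] [ 516. -227.  107.] [ 537. -182.  130.] [ 526.5 -204.8  118. ]
```

```bash
cat >> h.py <<'E'
B=np.array([525.,-208.,50.]);TH=0.146
MX=np.array([np.cos(TH),np.sin(TH),0]);MY=np.array([-np.sin(TH),np.cos(TH),0])
def box(x,y,z): return B+MX*x+MY*y+np.array([0,0,z])
def go(pos,jaw=None,tilt=None):
    """print row to reach TCP pos with jaws along world angle jaw, tool down"""
    s=readout.sense();p=np.array(s["eef_pos"]);Rm=R.from_rotvec(s["tool_rot"])
    M=Rm.as_matrix();out=[]
    if jaw is None:
        # keep heading but level it
        jaw=np.arctan2(M[1,1],M[0,1])
    cands=[]
    for k in(0,np.pi):
        a=jaw+k;y=np.array([np.cos(a),np.sin(a),0]);z=np.array([0,0,-1.]);x=np.cross(y,z)
        T=R.from_matrix(np.c_[x,y,z]);rv=(Rm.inv()*T).as_rotvec()
        dj1=np.arctan2(pos[1],pos[0])-np.arctan2(p[1],p[0])
        cands.append((abs(np.linalg.norm(rv)),rv,s["joint_positions"][5]+rv[2]+dj1, s["joint_positions"][5]+rv[2]-dj1))
    for c in sorted(cands,key=lambda c:c[0]):
        d=M.T@(np.array(pos)-p)
        print("row",d.round(1),c[1].round(3),"rows>=",max(np.linalg.norm(d)/62.5,np.degrees(np.linalg.norm(c[1]))/10.7).round(1),"j6~",np.round(c[2:],2))
def st():
    s=readout.sense();M=R.from_rotvec(s["tool_rot"]).as_matrix()
    print("t",round(s["t"],2),"pos",np.array(s["eef_pos"]).round(1),"x",M[:,0].round(2),"y",M[:,1].round(2),"z",M[:,2].round(2),"F",np.array(s["ft_force"]).round(1),"w",round(s["grip_width"]*88,1),"q",np.array(s["joint_positions"]).round(2))
E
python3 - <<'E'
from h import *
st(); g=box(0,-62,76);print(g)
go(g+[0,0,40],TH); go(g+[0,0,-15],TH)
E
```

```text
t 1.2 pos [ 217.3 -639.1  238.7] x [ 0.95  0.32 -0.  ] y [ 0.32 -0.95  0.  ] z [-0. -0. -1.] F [-0.7 -0.2 -1.2] w 88.2 q [-1.28  0.26  1.6  -0.    1.27 -0.04]
[ 534.01987552 -269.34037696  126.        ]
row [ 418.9 -248.1   72.7] [-0.     0.    -1.389] rows>= 7.9 j6~ [-0.65 -2.2 ]
row [ 418.9 -248.1   72.7] [0.    0.    1.753] rows>= 9.4 j6~ [2.49 0.94]
row [ 418.9 -248.1  127.7] [-0.     0.    -1.389] rows>= 8.1 j6~ [-0.65 -2.2 ]
row [ 418.9 -248.1  127.7] [0.    0.    1.753] rows>= 9.4 j6~ [2.49 0.94]
```

Call:
carry_out(plan=[419,-248,60,0,0,-1.389,50,419,-248,60,0,0,-1.389,50,419,-248,60,0,0,-1.389,50,419,-248,60,0,0,-1.389,50,419,-248,60,0,0,-1.389,50,419,-248,60,0,0,-1.389,50,419,-248,60,0,0,-1.389,50,419,-248,60,0,0,-1.389,50,419,-248,60,0,0,-1.389,50,419,-248,60,0,0,-1.389,50], grip_force=20)

```text
t: 2.45
eef_pos: [534.0, -269.5, 178.8]
tool_rot: [2.053, 2.378, -0.001]
ft_force: [0.5, -0.5, 0.2]
grip_width: 0.501
```

```bash
python3 - <<'E'
from h import *
st(); g=box(0,-62,76)
go(g+[0,0,-15],TH)
p=imaging.capture("scene");a=p["img"][70:230,150:350,::-1]
cv2.imwrite("pics/b2.png",cv2.resize(a,None,fx=3.5,fy=3.5,interpolation=cv2.INTER_CUBIC))
E
```

```text
t 2.45 pos [ 534.  -269.5  178.8] x [-0.15  0.99 -0.  ] y [ 0.99  0.15 -0.  ] z [-0. -0. -1.] F [ 0.5 -0.5  0.2] w 44.1 q [-0.51  0.16  1.84 -0.    1.14 -0.65]
row [ 0.2  0.  67.8] [-0.  0.  0.] rows>= 1.1 j6~ [-0.65 -0.65]
row [ 0.2  0.  67.8] [-1.000e-03 -1.000e-03 -3.141e+00] rows>= 16.8 j6~ [-3.8 -3.8]
```

View pics/b2.png

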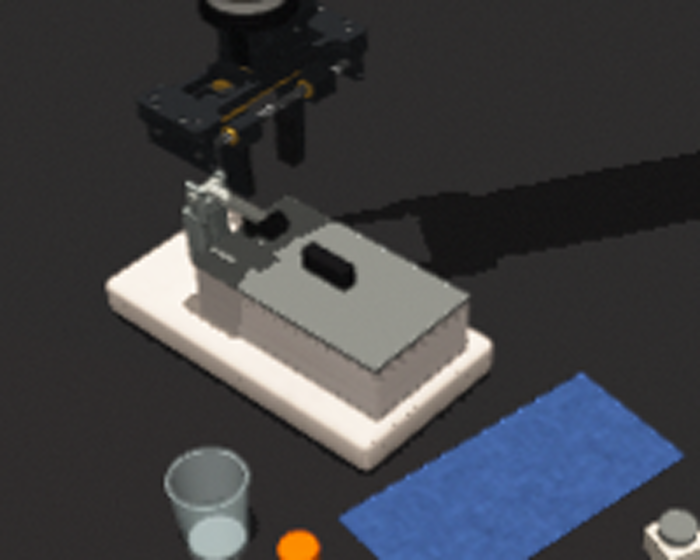

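Call:
carry_out(plan=[0,0,33,0,0,0,50,0,0,66,0,0,0,50,0,0,66,0,0,0,50,0,0,66,0,0,0,0,0,0,66,0,0,0,0,0,0,66,0,0,0,0,0,0,66,0,0,0,0,0,0,66,0,0,0,0], grip_force=15)

```text
t: 3.5
eef_pos: [532.7, -271.4, 114.7]
tool_rot: [2.053, 2.377, -0.005]
ft_force: [-6.9, -2.8, 5.2]
grip_width: 0.226
```

```bash
python3 - <<'E'
from h import *
st()
E
```

```text
t 3.5 pos [ 532.7 -271.4  114.7] x [-0.15  0.99 -0.  ] y [ 0.99  0.15 -0.  ] z [-0. -0. -1.] F [-6.9 -2.8  5.2] w 19.9 q [-0.51  0.23  1.89 -0.    1.02 -0.65]
```

Call:
carry_out(plan=[-1,0,-14,0,0,0,0,-5,0,-27,0,0,0,0,-11,0,-40,0,0,0,0,-19,0,-52,0,0,0,0,-29,0,-61,0,0,0,0,-29,0,-61,0,0,0,0], grip_force=12)

```text
t: 4.25
eef_pos: [537.0, -301.3, 177.6]
tool_rot: [2.054, 2.376, -0.006]
ft_force: [-5.5, 1.3, 5.0]
grip_width: 0.23
```

```bash
python3 - <<'E'
from h import *
st()
s=readout.sense();d=np.array(s["eef_pos"])-B;print("mixer",d@MX,d@MY,d[2])
p=imaging.capture("scene");a=p["img"][70:230,150:350,::-1]
cv2.imwrite("pics/b3.png",cv2.resize(a,None,fx=3.5,fy=3.5,interpolation=cv2.INTER_CUBIC))
E
```

```text
t 4.25 pos [ 537.  -301.3  177.6] x [-0.14  0.99 -0.  ] y [ 0.99  0.14 -0.  ] z [-0. -0. -1.] F [-5.5  1.3  5. ] w 20.2 q [-0.55  0.2   1.8  -0.    1.14 -0.69]
mixer -1.7201047219540744 -94.01950469860708 127.61197955999637
```

View pics/b3.png

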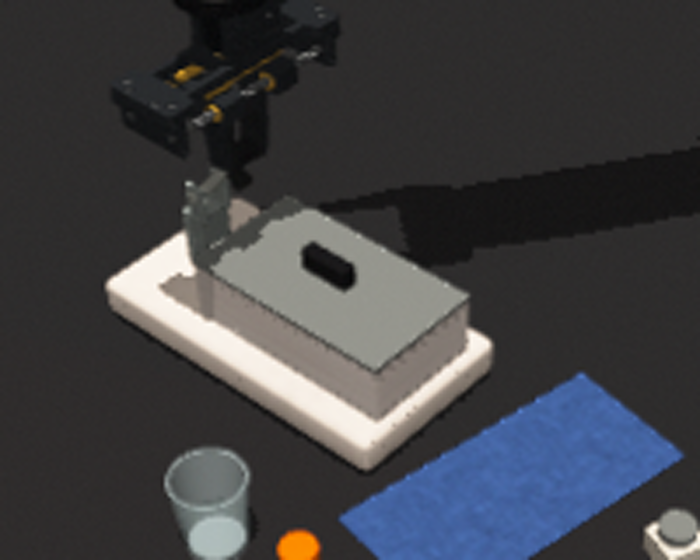

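Call:
carry_out(plan=[-11,0,-8,0,0,0,0,-24,0,-14,0,0,0,0,-38,0,-17.5,0,0,0,0,-52,0,-18.5,0,0,0,0,-68,0,-17,0,0,0,0,-68,0,-17,0,0,0,0,-68,0,-17,0,0,0,0])

```text
t: 5.18
eef_pos: [546.9, -369.6, 194.7]
tool_rot: [2.052, 2.374, -0.009]
ft_force: [-1.8, -1.4, -2.8]
grip_width: 0.225
```

```bash
python3 - <<'E'
from h import *
st()
s=readout.sense();d=np.array(s["eef_pos"])-B;print("mixer",d@MX,d@MY,d[2])
E
```

```text
t 5.17 pos [ 546.9 -369.6  194.7] x [-0.14  0.99 -0.01] y [ 0.99  0.14 -0.  ] z [-0.   -0.01 -1.  ] F [-1.8 -1.4 -2.8] w 19.8 q [-0.63  0.26  1.69 -0.01  1.19 -0.77]
mixer -1.8118240408194182 -163.11116105729099 144.74764981565957
```

Call:
carry_out(plan=[0,0,0,0,0,0,50,0,0,0,0,0,0,50,0,0,0,0,0,0,50,0,0,-40,0,0,0,50,0,0,-60,0,0,0,50,150,0,-60,0,0,0,50,163,0,-60,0,0,0,50,163,0,-60,0,0,0,50,163,0,-60,0,0,0,50])

```text
t: 6.3
eef_pos: [523.3, -205.7, 254.4]
tool_rot: [2.048, 2.377, -0.008]
ft_force: [-0.4, -0.3, 0.1]
grip_width: 0.502
```

```bash
python3 - <<'E'
from h import *
st()
go(box(0,0,55),TH)
p=imaging.capture("scene");a=p["img"][70:230,150:350,::-1]
cv2.imwrite("pics/b4.png",cv2.resize(a,None,fx=3.5,fy=3.5,interpolation=cv2.INTER_CUBIC))
E
```

```text
t 6.3 pos [ 523.3 -205.7  254.4] x [-0.15  0.99 -0.01] y [ 0.99  0.15 -0.  ] z [-0.   -0.01 -1.  ] F [-0.4 -0.3  0.1] w 44.2 q [-0.42  0.04  1.83 -0.01  1.27 -0.56]
row [ -1.6   1.5 149.4] [-0.001  0.006  0.003] rows>= 2.4 j6~ [-0.56 -0.56]
row [ -1.6   1.5 149.4] [-1.000e-02 -2.000e-03 -3.139e+00] rows>= 16.8 j6~ [-3.7 -3.7]
```

View pics/b4.png

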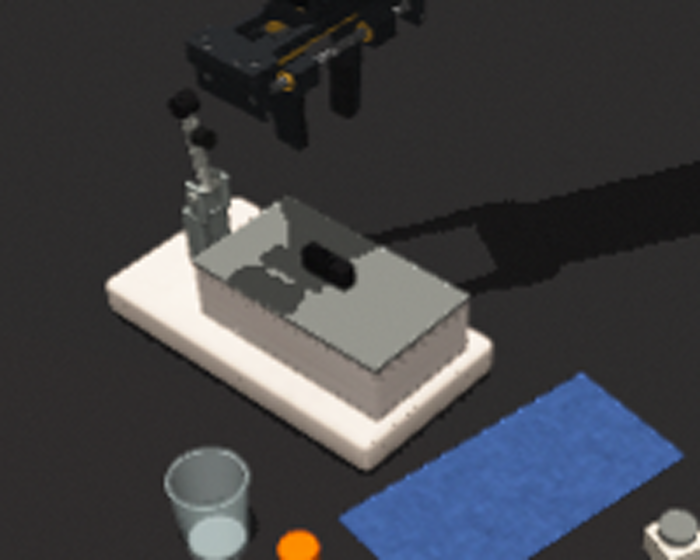

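Call:
carry_out(plan=[-1.5,0,60,0,0.006,0,50,-1.5,0,110,0,0.006,0,50,-1.5,0,140,0,0.006,0,50,-1.5,0,147,0,0.006,0,50,-1.5,0,147,0,0.006,0,50,-1.5,0,147,0,0.006,0,0,-1.5,0,147,0,0.006,0,0,-1.5,0,147,0,0.006,0,0,-1.5,0,147,0,0.006,0,0,-1.5,0,147,0,0.006,0,0], grip_force=35)

```text
t: 7.6
eef_pos: [524.3, -210.0, 108.5]
tool_rot: [2.051, 2.378, -0.002]
ft_force: [-2.1, -0.2, 6.6]
grip_width: 0.177
```

```bash
python3 - <<'E'
from h import *
st()
s=readout.sense();d=np.array(s["eef_pos"])-B;print("mixer",d@MX,d@MY,d[2])
E
```

```text
t 7.6 pos [ 524.3 -210.   108.5] x [-0.15  0.99 -0.  ] y [ 0.99  0.15 -0.  ] z [ 0. -0. -1.] F [-2.1 -0.2  6.6] w 15.6 q [-0.42  0.17  1.97 -0.    1.   -0.57]
mixer -0.9638812657338015 -1.8917078716288098 58.544458832547264
```

Call:
carry_out(plan=[0,0,-10,0,0,0,0,0,0,-25,0,0,0,0,0,0,-50,0,0,0,0,0,0,-80,0,0,0,0,0,0,-80,0,0,0,0])

```text
t: 8.22
eef_pos: [526.5, -210.8, 192.1]
tool_rot: [2.046, 2.373, 0.001]
ft_force: [-0.1, -0.1, -2.1]
grip_width: 0.179
```

```bash
python3 - <<'E'
from h import *
st()
m=np.array([503.7,2.7])
go([m[0],m[1],3+14+6+60], 1.53)
p=imaging.capture("top")
a=p["img"][170:300,220:440,::-1]
cv2.imwrite("pics/b5.png",cv2.resize(a,None,fx=3.5,fy=3.5,interpolation=cv2.INTER_CUBIC))
E
```

```text
t 8.22 pos [ 526.5 -210.8  192.1] x [-0.15  0.99 -0.01] y [0.99 0.15 0.01] z [ 0.01 -0.   -1.  ] F [-0.1 -0.1 -2.1] w 15.7 q [-0.42  0.09  1.89 -0.    1.15 -0.57]
row [215.1   8.2 108. ] [ 1.000e-03  8.000e-03 -1.382e+00] rows>= 7.4 j6~ [-1.57 -2.34]
row [215.1   8.2 108. ] [ 9.000e-03 -1.000e-03  1.759e+00] rows>= 9.4 j6~ [1.57 0.8 ]
```

View pics/b5.png

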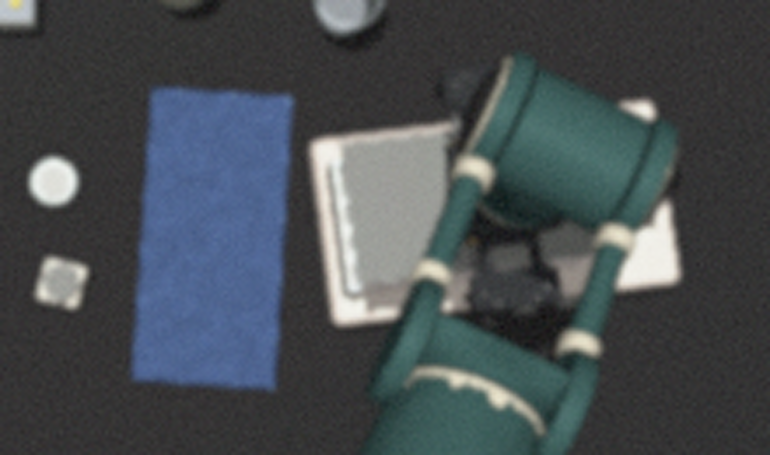

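Call:
carry_out(plan=[60,2,0,0,0.008,-0.1,0,115,4,0,0,0.008,-0.28,0,165,6,0,0,0.008,-0.46,0,215,8,0,0,0.008,-0.64,0,215,8,0,0,0.008,-0.82,0,215,8,0,0,0.008,-1.0,0,215,8,0,0,0.008,-1.18,0,215,8,40,0,0.008,-1.36,0,215,8,90,0,0.008,-1.38,0,215,8,108,0,0.008,-1.38,0])

```text
t: 9.52
eef_pos: [497.7, 3.5, 76.7]
tool_rot: [-0.068, -3.13, -0.003]
ft_force: [-0.9, 0.1, -2.9]
grip_width: 0.178
```

```bash
python3 - <<'E'
from h import *
st()
m=np.array([503.7,2.7])
go([m[0],m[1],19], 1.53)
p=imaging.capture("scene");a=p["img"][70:330,150:450,::-1]
cv2.imwrite("pics/b6.png",cv2.resize(a,None,fx=2.3,fy=2.3,interpolation=cv2.INTER_CUBIC))
E
```

```text
t 9.53 pos [497.7   3.5  76.7] x [-1.    0.04  0.01] y [0.04 1.   0.  ] z [-0.01  0.   -1.  ] F [-0.9  0.1 -2.9] w 15.6 q [-0.04  0.1   2.12  0.    0.93 -1.57]
row [-6.6 -0.6 57.6] [ 0.002 -0.011 -0.003] rows>= 0.9 j6~ [-1.58 -1.57]
row [-6.6 -0.6 57.6] [-1.700e-02 -3.000e-03  3.139e+00] rows>= 16.8 j6~ [1.56 1.57]
```

View pics/b6.png

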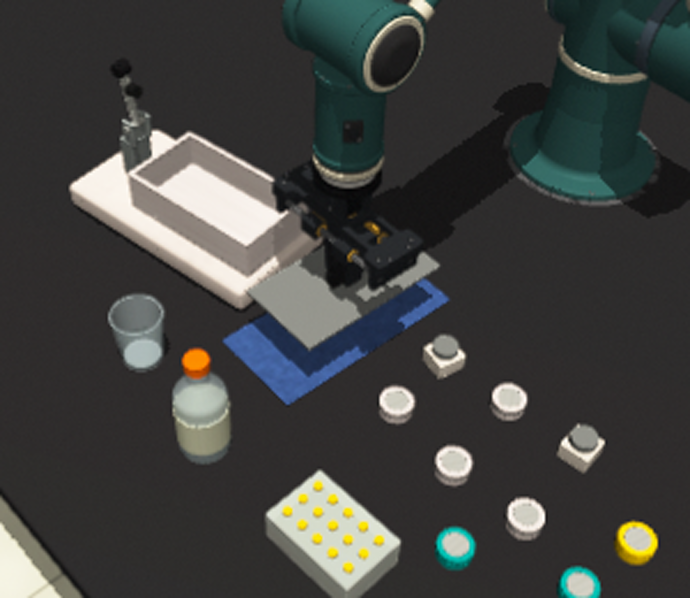

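Call:
carry_out(plan=[-6,3,25,0,-0.011,0,0,-6,3,45,0,-0.011,0,0,-6,3,53,0,-0.011,0,0,-6,3,57,0,-0.011,0,0,-6,3,58,0,-0.011,0,0,-6,3,58,0,-0.011,0,0])

```text
t: 10.32
eef_pos: [503.8, 6.3, 18.7]
tool_rot: [0.069, 3.14, 0.003]
ft_force: [0.2, -0.3, -2.8]
grip_width: 0.177
```

```bash
python3 - <<'E'
from h import *
st()
E
```

```text
t 10.32 pos [503.8   6.3  18.7] x [-1.    0.04 -0.  ] y [0.04 1.   0.  ] z [ 0.  0. -1.] F [ 0.2 -0.3 -2.8] w 15.6 q [-0.04  0.19  2.15  0.    0.8  -1.57]
```

Call:
carry_out(plan=[0,0,1,0,0,0,0,0,0,2,0,0,0,0,0,0,2,0,0,0,0])

```text
t: 10.7
eef_pos: [504.1, 6.3, 18.5]
tool_rot: [0.069, 3.14, 0.003]
ft_force: [-5.6, 0.7, 10.9]
grip_width: 0.178
```

Call:
carry_out(plan=[0,0,0,0,0,0,0,0,0,0,0,0,0,50,0,0,0,0,0,0,50,0,0,0,0,0,0,50,0,0,-40,0,0,0,50,0,0,-100,0,0,0,65,0,0,-100,0,0,0,65,0,0,-100,0,0,0,65])

```text
t: 11.7
eef_pos: [503.9, 6.1, 118.5]
tool_rot: [0.069, 3.139, 0.003]
ft_force: [-0.0, -0.3, -0.7]
grip_width: 0.647
```

```bash
cat >> h.py <<'E'
def items(p):
    P,ok=cloud(p);img=p["img"].astype(int);n="x"
    reg=ok&(P[...,0]>330)&(P[...,0]<700)&(P[...,1]>78)&(P[...,1]<500)&(P[...,2]<60)
    b=(img.max(2)>90)&reg
    k,lab,s,ce=cv2.connectedComponentsWithStats(b.astype(np.uint8));o=[]
    for i in range(1,k):
        if s[i,4]<60 or s[i,4]>600: continue
        m=lab==i;Q=P[m];z=np.percentile(Q[:,2],90);c=img[m].mean(0)
        if c.max()-c.min()>40: kind="lookalike"
        else: kind="jar" if z>28 else "tin"
        # model: average of top & bottom circle centroids ~ mid height
        ctr=ray_z(p,ce[i],14 if kind!="jar" else 24)[0][:2]
        e=""
        if kind=="jar":
            T=Q[(Q[:,2]>12)&(Q[:,2]<30)]
            e=cv2.minAreaRect(Q[:,:2].astype(np.float32))
        o.append((kind,ctr,ce[i],z,e))
    return o
E
python3 - <<'E'
from h import *
st()
for n in("top","scene"):
    p=imaging.capture(n)
    for o in items(p): print(n,o[0],o[1].round(1),o[2].round(),o[3].round(),o[4])
    if n=="scene": a=p["img"][70:330,150:450,::-1];cv2.imwrite("pics/b7.png",cv2.resize(a,None,fx=2.3,fy=2.3,interpolation=cv2.INTER_CUBIC))
    else: a=p["img"][200:280,140:280,::-1];cv2.imwrite("pics/b8.png",cv2.resize(a,None,fx=5,fy=5,interpolation=cv2.INTER_CUBIC))
E
```

```text
t 11.7 pos [503.9   6.1 118.5] x [-1.    0.04 -0.  ] y [0.04 1.   0.  ] z [ 0.  0. -1.] F [-0.  -0.3 -0.7] w 56.9 q [-0.04  0.05  2.09  0.    1.   -1.57]
top jar [696.9 235.8] [210. 175.] 49.0 ((693.9579467773438, 235.6318359375), (12.369340896606445, 124.36309814453125), 0.45135989785194397)
top lookalike [639.  324.4] [182. 193.] 22.0 
top lookalike [578.7 440.8] [146. 210.] 22.0 
top tin [564.  252.9] [203. 216.] 22.0 
top tin [556.3 350.3] [173. 218.] 23.0 
top tin [551.  150.5] [235. 221.] 21.0 
top lookalike [491.6 447.8] [142. 237.] 23.0 
top jar [457.5 139.6] [237. 250.] 38.0 ((458.90185546875, 141.33700561523438), (45.238006591796875, 45.19972610473633), 77.56241607666016)
top tin [448.2 235.6] [207. 253.] 21.0 
top jar [440.7 333.2] [176. 254.] 38.0 ((441.1170349121094, 336.903564453125), (45.98442077636719, 46.98347854614258), 5.132516860961914)
scene jar [463.3 144. ] [343. 224.] 37.0 ((448.7549133300781, 131.91757202148438), (63.125892639160156, 57.83656692504883), 74.43419647216797)
scene tin [551.5 152.2] [322. 245.] 20.0 
scene tin [449.6 236.7] [371. 244.] 20.0 
scene jar [445.8 337. ] [402. 264.] 37.0 ((429.1340026855469, 330.1494445800781), (65.73857116699219, 44.8544807434082), 6.460816860198975)
scene tin [564.2 253.2] [347. 272.] 20.0 
scene jar [686.8 236.8] [308. 293.] 46.0 ((683.82470703125, 222.78250122070312), (143.68508911132812, 31.59040069580078), 89.697265625)
scene tin [556.8 350.8] [378. 295.] 19.0 
scene lookalike [492.5 448.5] [426. 306.] 21.0 
scene lookalike [638.1 324.6] [348. 307.] 20.0 
scene lookalike [578.1 440.5] [402. 325.] 21.0
```

View pics/b7.png

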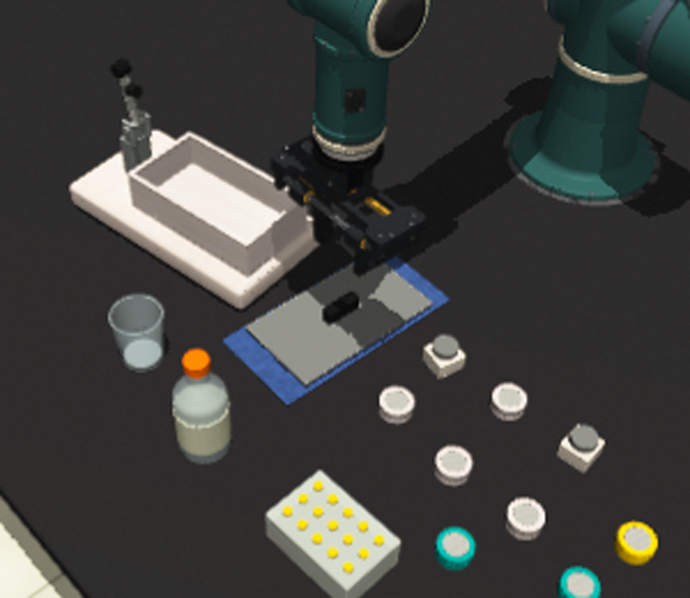

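View pics/b8.png

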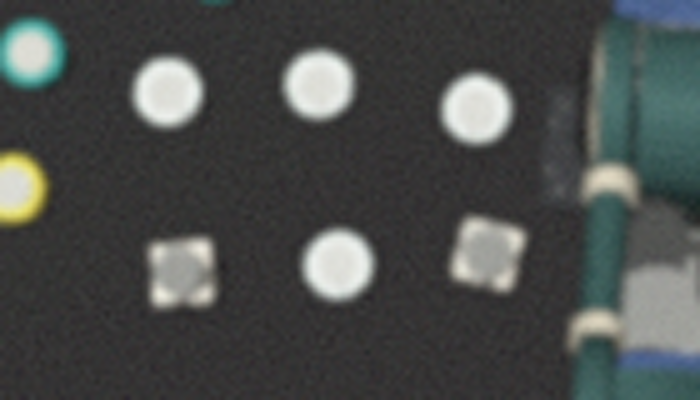

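```bash
sed -i 's/^B=np.array.*/B=np.array([523.8,-208.2,50.]);TH=0.146/' h.py; python3 - <<'E'
from h import *
go([458.5,141,70],-.25);go([458.5,141,70],1.32)
E
```

```text
row [ 49.8 132.7  47.1] [ 3.000e-03 -1.000e-03 -1.364e+00] rows>= 7.3 j6~ [-2.64 -3.22]
row [ 49.8 132.7  47.1] [-1.000e-03 -3.000e-03  1.777e+00] rows>= 9.5 j6~ [ 0.5  -0.08]
row [ 49.8 132.7  47.1] [ 0.001 -0.002  0.207] rows>= 2.4 j6~ [-1.07 -1.65]
row [ 49.8 132.7  47.1] [ 3.000e-03  2.000e-03 -2.934e+00] rows>= 15.7 j6~ [-4.21 -4.79]
```

Call:
carry_out(plan=[25,66,20,0,0,0.1,65,50,133,40,0,0,0.2,65,50,133,47,0,0,0.207,65,50,133,47,0,0,0.207,65,50,133,80,0,0,0.207,65,50,133,105,0,0,0.207,65,50,133,112,0,0,0.207,65,50,133,112,0,0,0.207,65])

```text
t: 12.8
eef_pos: [458.1, 140.7, 4.9]
tool_rot: [-0.393, -3.113, -0.001]
ft_force: [0.1, -0.1, 0.6]
grip_width: 0.649
```

Call:
carry_out(plan=[0,0,0,0,0,0,0,0,0,0,0,0,0,0,0,0,0,0,0,0,0,0,0,0,0,0,0,0], grip_force=15)

```text
t: 13.3
eef_pos: [459.1, 140.7, 5.9]
tool_rot: [-0.393, -3.115, -0.002]
ft_force: [0.2, -2.3, 5.9]
grip_width: 0.427
```

```bash
python3 - <<'E'
from h import *
st()
E
```

```text
t 13.3 pos [459.1 140.7   5.9] x [-0.97  0.25  0.  ] y [0.25 0.97 0.  ] z [-0.  0. -1.] F [ 0.2 -2.3  5.9] w 37.5 q [ 0.24  0.18  2.2   0.    0.76 -1.08]
```

```bash
python3 - <<'E'
from h import *
go(box(0,-64,85),TH)
E
```

```text
row [-173.9 -380.8 -129.8] [-0.    -0.002  1.174] rows>= 7.0 j6~ [-0.67  0.87]
row [-173.9 -380.8 -129.8] [ 0.002 -0.    -1.968] rows>= 10.5 j6~ [-3.81 -2.28]
```

Call:
carry_out(plan=[0,0,-60,0,0,0,0,0,0,-120,0,0,0,0,-25,-55,-130,0,0,0.18,0,-50,-110,-130,0,0,0.36,0,-75,-164,-130,0,0,0.54,0,-100,-219,-130,0,0,0.72,0,-125,-274,-130,0,0,0.9,0,-150,-328,-130,0,0,1.08,0,-174,-381,-130,0,0,1.174,0,-174,-381,-130,0,0,1.174,0])

```text
t: 14.55
eef_pos: [533.5, -275.4, 135.0]
tool_rot: [-2.059, -2.372, 0.0]
ft_force: [-0.4, 0.5, 0.4]
grip_width: 0.432
```

```bash
python3 - <<'E'
from h import *
st();go(box(0,-64,7.5),TH)
p=imaging.capture("scene");a=p["img"][70:230,150:350,::-1]
cv2.imwrite("pics/c1.png",cv2.resize(a,None,fx=3.5,fy=3.5,interpolation=cv2.INTER_CUBIC))
E
```

```text
t 14.55 pos [ 533.5 -275.4  135. ] x [-0.14  0.99  0.  ] y [ 0.99  0.14 -0.  ] z [-0.  0. -1.] F [-0.4  0.5  0.4] w 38.0 q [-0.52  0.21  1.87  0.    1.06 -0.66]
row [ 3.9  0.3 77.5] [-0.001 -0.001 -0.005] rows>= 1.2 j6~ [-0.66 -0.67]
row [ 3.9  0.3 77.5] [-1.000e-03  1.000e-03  3.137e+00] rows>= 16.8 j6~ [2.48 2.47]
```

View pics/c1.png

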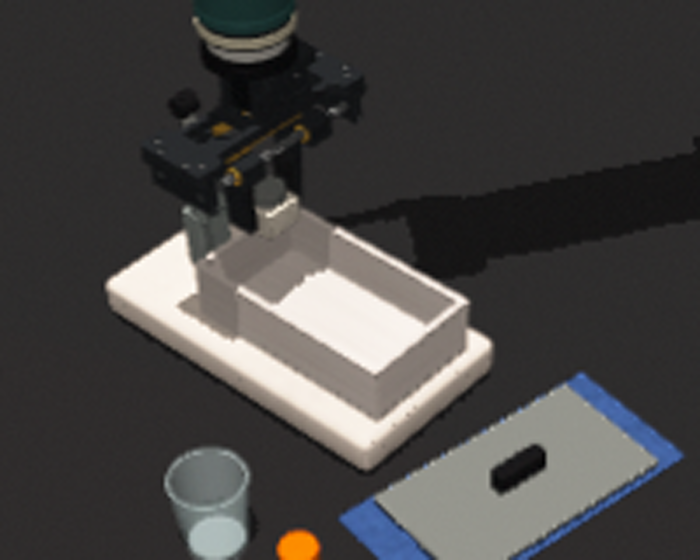

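Call:
carry_out(plan=[4,0,5,0,0,0,0,4,0,30,0,0,0,0,4,0,55,0,0,0,0,4,0,70,0,0,0,0,4,0,75,0,0,0,0,4,0,77,0,0,0,0,4,0,78,0,0,0,0])

```text
t: 15.48
eef_pos: [532.8, -269.3, 57.5]
tool_rot: [-2.056, -2.374, -0.001]
ft_force: [-0.2, -0.5, -0.1]
grip_width: 0.424
```

```bash
python3 - <<'E'
from h import *
st()
E
```

```text
t 15.47 pos [ 532.8 -269.3   57.5] x [-0.14  0.99  0.  ] y [ 0.99  0.14 -0.  ] z [-0.  0. -1.] F [-0.2 -0.5 -0.1] w 37.3 q [-0.51  0.29  1.93  0.    0.92 -0.65]
```

Call:
carry_out(plan=[0,0,1,0,0,0,0,0,0,1.5,0,0,0,0,0,0,1.5,0,0,0,55,0,0,1.5,0,0,0,55,0,0,1.5,0,0,0,55,0,0,-25,0,0,0,55,0,0,-60,0,0,0,55,0,0,-110,0,0,0,60,0,0,-110,0,0,0,60])

```text
t: 16.6
eef_pos: [536.1, -271.2, 173.0]
tool_rot: [2.051, 2.368, 0.004]
ft_force: [-0.4, 0.3, -1.0]
grip_width: 0.599
```

```bash
python3 - <<'E'
from h import *
st();
for n in("top","scene"):
    p=imaging.capture(n)
    for o in items(p): print(n,o[0],o[1].round(1),o[2].round(),o[3].round())
a=p["img"][70:330,150:450,::-1]
cv2.imwrite("pics/c2.png",cv2.resize(a,None,fx=2.3,fy=2.3,interpolation=cv2.INTER_CUBIC))
go([442,335,70],.085);go([442,335,70],.085+np.pi/2)
E
```

```text
t 16.6 pos [ 536.1 -271.2  173. ] x [-0.14  0.99 -0.  ] y [0.99 0.14 0.01] z [ 0.01 -0.   -1.  ] F [-0.4  0.3 -1. ] w 52.7 q [-0.51  0.17  1.84  0.    1.12 -0.65]
top jar [697.1 236.7] [210. 175.] 49.0
top lookalike [639.2 324.4] [182. 193.] 22.0
top lookalike [579.  440.5] [146. 210.] 21.0
top tin [564.  252.8] [203. 216.] 21.0
top tin [556.3 350.3] [173. 218.] 22.0
top tin [551.1 150.5] [235. 221.] 21.0
top lookalike [491.6 447.4] [142. 237.] 21.0
top tin [448.3 235.4] [207. 253.] 22.0
top jar [440.6 333.2] [176. 254.] 40.0
scene tin [551.3 152.2] [322. 245.] 20.0
scene tin [449.6 236.9] [371. 244.] 19.0
scene jar [446.  336.9] [402. 264.] 37.0
scene tin [564.2 253.2] [347. 272.] 20.0
scene jar [686.7 235.6] [308. 293.] 46.0
scene tin [556.9 350.8] [378. 295.] 19.0
scene lookalike [492.5 448.5] [426. 306.] 22.0
scene lookalike [638.3 324.6] [348. 307.] 20.0
scene lookalike [578.1 440.5] [402. 325.] 21.0
row [611.3  -3.9  98.4] [ 0.001 -0.001  0.058] rows>= 9.9 j6~ [ 0.52 -1.71]
row [611.3  -3.9  98.4] [ 1.000e-03  1.000e-03 -3.083e+00] rows>= 16.5 j6~ [-2.62 -4.85]
row [611.3  -3.9  98.4] [ 1.000e-03  0.000e+00 -1.513e+00] rows>= 9.9 j6~ [-1.05 -3.28]
row [611.3  -3.9  98.4] [ 0.000e+00 -1.000e-03  1.629e+00] rows>= 9.9 j6~ [ 2.09 -0.14]
```

View pics/c2.png

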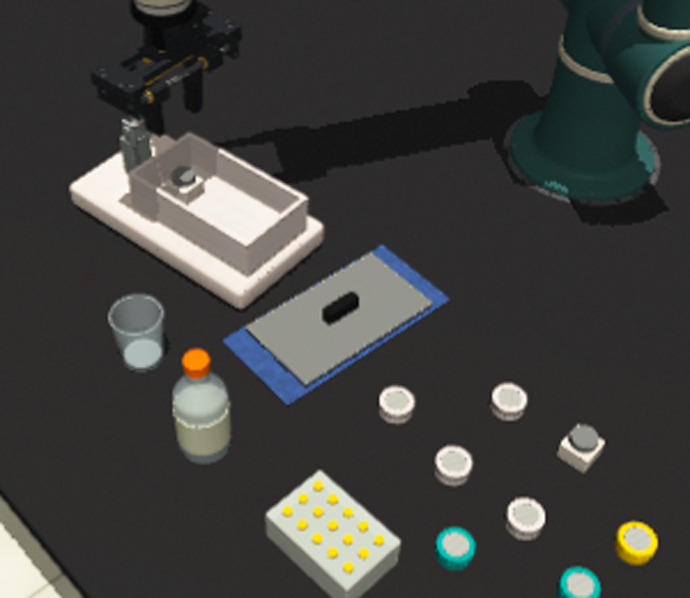

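Call:
carry_out(plan=[61,0,0,0,0,0.01,65,122,0,0,0,0,0.02,65,183,-1,0,0,0,0.03,65,244,-1,0,0,0,0.03,65,305,-2,0,0,0,0.03,65,366,-2,10,0,0,0.04,65,427,-3,30,0,0,0.05,65,488,-3,50,0,0,0.058,65,549,-4,75,0,0,0.058,65,610,-4,95,0,0,0.058,65])

```text
t: 17.95
eef_pos: [440.9, 326.4, 73.1]
tool_rot: [-2.124, -2.314, 0.005]
ft_force: [1.3, 0.4, -0.2]
grip_width: 0.654
```

```bash
python3 - <<'E'
from h import *
st();go([441.5,334.5,5],.085)
E
```

```text
t 17.95 pos [440.9 326.4  73.1] x [-0.09  1.   -0.  ] y [ 1.    0.09 -0.  ] z [-0. -0. -1.] F [ 1.3  0.4 -0.2] w 57.6 q [0.59 0.19 2.02 0.   0.93 0.51]
row [ 8.1  1.4 68.1] [-0.003  0.001  0.   ] rows>= 1.1 j6~ [0.52 0.5 ]
row [ 8.1  1.4 68.1] [-2.000e-03 -4.000e-03 -3.141e+00] rows>= 16.8 j6~ [-2.62 -2.65]
```

Call:
carry_out(plan=[8,1,10,0,0,0,65,8,1,45,0,0,0,65,8,1,62,0,0,0,65,8,1,68,0,0,0,65,8,1,68,0,0,0,65,8,1,68,0,0,0,0,8,1,68,0,0,0,0,8,1,68,0,0,0,0,8,1,68,0,0,0,0])

```text
t: 19.08
eef_pos: [441.7, 334.7, 6.2]
tool_rot: [-2.124, -2.314, 0.003]
ft_force: [-0.4, -1.3, 7.0]
grip_width: 0.427
```

```bash
python3 - <<'E'
from h import *
st();go(box(0,74,85),TH)
E
```

```text
t 19.07 pos [441.7 334.7   6.2] x [-0.09  1.   -0.  ] y [ 1.    0.09 -0.  ] z [-0. -0. -1.] F [-0.4 -1.3  7. ] w 37.6 q [ 0.6   0.29  2.05 -0.    0.8   0.52]
row [-474.2   30.7 -128.5] [-0.002  0.001 -0.06 ] rows>= 7.9 j6~ [-0.45  1.36]
row [-474.2   30.7 -128.5] [1.000e-03 2.000e-03 3.081e+00] rows>= 16.5 j6~ [2.69 4.5 ]
```

Call:
carry_out(plan=[0,0,-50,0,0,0,0,-20,1,-100,0,0,-0.01,0,-75,5,-128,0,0,-0.02,0,-135,9,-128,0,0,-0.03,0,-195,13,-128,0,0,-0.04,0,-255,17,-128,0,0,-0.05,0,-315,21,-128,0,0,-0.06,0,-375,25,-128,0,0,-0.06,0,-435,28,-128,0,0,-0.06,0,-474,31,-128,0,0,-0.06,0])

```text
t: 20.32
eef_pos: [513.3, -137.4, 134.6]
tool_rot: [2.056, 2.375, -0.003]
ft_force: [-0.4, 0.6, -0.7]
grip_width: 0.427
```

```bash
python3 - <<'E'
from h import *
st();go(box(0,74,6.3),TH)
E
```

```text
t 20.32 pos [ 513.3 -137.4  134.6] x [-0.14  0.99 -0.  ] y [ 0.99  0.14 -0.  ] z [-0. -0. -1.] F [-0.4  0.6 -0.7] w 37.6 q [-0.31  0.08  2.02 -0.    1.04 -0.45]
row [ 2.6  0.2 78.3] [-0.001  0.001 -0.002] rows>= 1.3 j6~ [-0.45 -0.46]
row [ 2.6  0.2 78.3] [2.000e-03 2.000e-03 3.139e+00] rows>= 16.8 j6~ [2.69 2.68]
```

Call:
carry_out(plan=[2.5,0,10,0,0,0,0,2.5,0,45,0,0,0,0,2.5,0,68,0,0,0,0,2.5,0,76,0,0,0,0,2.5,0,78,0,0,0,0,2.5,0,78,0,0,0,0,2.5,0,78,0,0,0,55,2.5,0,78,0,0,0,55,2.5,0,78,0,0,0,55,2.5,0,50,0,0,0,55])

```text
t: 21.58
eef_pos: [510.7, -134.4, 82.7]
tool_rot: [-2.053, -2.372, 0.006]
ft_force: [0.5, 0.2, 0.2]
grip_width: 0.547
```

Call:
carry_out(plan=[0,0,-50,0,0,0,55,0,0,-90,0,0,0,65,0,0,-90,0,0,0,65])

```text
t: 21.95
eef_pos: [514.1, -135.4, 177.1]
tool_rot: [2.054, 2.373, -0.001]
ft_force: [-0.1, -0.3, -0.3]
grip_width: 0.652
```

```bash
python3 - <<'E'
from h import *
st();
for n in("top","scene"):
    p=imaging.capture(n)
    for o in items(p): 
        if o[0]=="tin":print(n,o[0],o[1].round(1),o[2].round(),o[3].round())
a=p["img"][70:330,150:450,::-1]
cv2.imwrite("pics/c3.png",cv2.resize(a,None,fx=2.3,fy=2.3,interpolation=cv2.INTER_CUBIC))
go([551.2,151.5,60],TH)
E
```

```text
t 21.95 pos [ 514.1 -135.4  177.1] x [-0.14  0.99 -0.  ] y [0.99 0.14 0.  ] z [ 0. -0. -1.] F [-0.1 -0.3 -0.3] w 57.3 q [-0.3   0.04  1.98 -0.    1.12 -0.45]
top tin [563.8 252.7] [203. 216.] 22.0
top tin [556.3 350.3] [173. 218.] 22.0
top tin [550.9 150.5] [235. 221.] 22.0
top tin [448.4 235.4] [207. 253.] 22.0
scene tin [551.4 152.3] [322. 245.] 20.0
scene tin [449.5 236.7] [371. 244.] 20.0
scene tin [564.1 253.3] [347. 272.] 20.0
scene tin [556.9 350.7] [378. 295.] 19.0
row [277.2  81.1 112.5] [-0.005 -0.001 -0.002] rows>= 5.0 j6~ [ 0.08 -0.97]
row [277.2  81.1 112.5] [-1.000e-03  8.000e-03  3.139e+00] rows>= 16.8 j6~ [3.22 2.17]
```

View pics/c3.png

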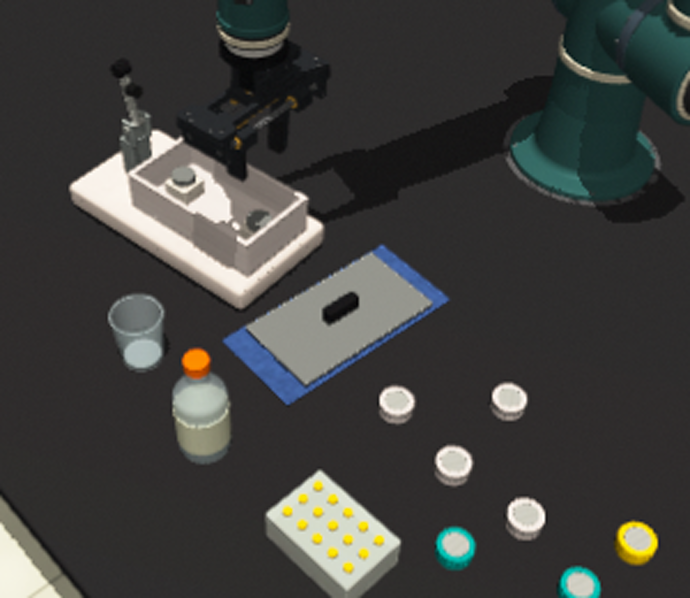

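Call:
carry_out(plan=[60,17,0,0,0,0,65,120,34,20,0,0,0,65,180,51,60,0,0,0,65,240,68,100,0,0,0,65,277,81,120,0,0,0,65,277,81,130,0,0,0,65,277,81,155,0,0,0,65,277,81,170,0,0,0,65,277,81,174,0,0,0,65,277,81,174,0,0,0,65])

```text
t: 23.3
eef_pos: [548.9, 150.2, 0.6]
tool_rot: [-2.053, -2.368, 0.011]
ft_force: [-13.2, -0.8, 23.1]
grip_width: 0.647
```

```bash
python3 - <<'E'
from h import *
st();go([551.2,151.5,3],TH)
E
```

```text
t 23.3 pos [548.9 150.2   0.6] x [-0.14  0.99  0.  ] y [ 0.99  0.14 -0.01] z [-0.01 -0.   -1.  ] F [-13.2  -0.8  23.1] w 57.0 q [0.22 0.33 2.01 0.   0.81 0.08]
row [ 1.   2.4 -2.4] [-0.01  -0.001 -0.004] rows>= 0.1 j6~ [0.08 0.07]
row [ 1.   2.4 -2.4] [-1.000e-03  1.600e-02  3.138e+00] rows>= 16.8 j6~ [3.22 3.22]
```

Call:
carry_out(plan=[1,2.4,-3,-0.01,0,0,65,1,2.4,-3,-0.01,0,0,65,1,2.4,-3,-0.01,0,0,0,1,2.4,-3,-0.01,0,0,0,1,2.4,-3,-0.01,0,0,0,1,2.4,-3,-0.01,0,0,0], grip_force=15)

```text
t: 24.05
eef_pos: [551.0, 151.5, 3.3]
tool_rot: [-2.057, -2.373, -0.0]
ft_force: [-0.5, -0.7, -0.4]
grip_width: 0.45
```

```bash
python3 - <<'E'
from h import *
st();go(box(0,28,85),TH)
E
```

```text
t 24.05 pos [551.  151.5   3.3] x [-0.14  0.99  0.  ] y [ 0.99  0.14 -0.  ] z [-0.  0. -1.] F [-0.5 -0.7 -0.4] w 39.6 q [0.22 0.33 2.01 0.   0.81 0.08]
row [-324.1  -78.1 -131.8] [-0.    -0.001 -0.004] rows>= 5.7 j6~ [-0.52  0.68]
row [-324.1  -78.1 -131.8] [-1.000e-03  1.000e-03  3.138e+00] rows>= 16.8 j6~ [2.62 3.82]
```

Call:
carry_out(plan=[0,0,-50,0,0,0,0,-20,-5,-100,0,0,0,0,-75,-18,-130,0,0,0,0,-135,-33,-131,0,0,0,0,-195,-47,-131,0,0,0,0,-255,-62,-131,0,0,0,0,-310,-75,-131,0,0,0,0,-324,-78,-131,0,0,0,0,-324,-78,-131,0,0,0,0,-324,-78,-131,0,0,0,0])

```text
t: 25.3
eef_pos: [519.9, -178.9, 133.9]
tool_rot: [-2.055, -2.374, -0.001]
ft_force: [0.9, 0.4, -0.8]
grip_width: 0.448
```

```bash
python3 - <<'E'
from h import *
st();go(box(0,28,4),TH)
E
```

```text
t 25.3 pos [ 519.9 -178.9  133.9] x [-0.14  0.99  0.  ] y [ 0.99  0.14 -0.  ] z [-0.  0. -1.] F [ 0.9  0.4 -0.8] w 39.4 q [-0.38  0.12  1.98  0.    1.05 -0.52]
row [-1.7 -0.3 79.9] [-0.001 -0.002 -0.003] rows>= 1.3 j6~ [-0.53 -0.52]
row [-1.7 -0.3 79.9] [-2.000e-03  1.000e-03  3.139e+00] rows>= 16.8 j6~ [2.61 2.62]
```

Call:
carry_out(plan=[-1.7,0,10,0,0,0,0,-1.7,0,45,0,0,0,0,-1.7,0,68,0,0,0,0,-1.7,0,77,0,0,0,0,-1.7,0,80,0,0,0,0,-1.7,0,80,0,0,0,0,-1.7,0,80,0,0,0,57,-1.7,0,80,0,0,0,57,-1.7,0,80,0,0,0,57,-1.7,0,60,0,0,0,57])

```text
t: 26.55
eef_pos: [518.2, -179.6, 72.0]
tool_rot: [-2.052, -2.37, 0.002]
ft_force: [0.1, 0.4, 0.3]
grip_width: 0.568
```

Call:
carry_out(plan=[0,0,-50,0,0,0,57,0,0,-100,0,0,0,65,0,0,-100,0,0,0,65])

```text
t: 26.92
eef_pos: [522.1, -181.2, 177.0]
tool_rot: [2.054, 2.373, 0.003]
ft_force: [0.6, 0.3, 0.2]
grip_width: 0.654
```

```bash
python3 - <<'E'
from h import *
st();
for n in("top","scene"):
    p=imaging.capture(n)
    for o in items(p): 
        if o[0]=="tin":print(n,o[0],o[1].round(1),o[2].round(),o[3].round())
a=p["img"][70:330,150:450,::-1]
cv2.imwrite("pics/c4.png",cv2.resize(a,None,fx=2.3,fy=2.3,interpolation=cv2.INTER_CUBIC))
go([449,236.3,50],TH)
E
```

```text
t 26.93 pos [ 522.1 -181.2  177. ] x [-0.14  0.99 -0.  ] y [0.99 0.14 0.  ] z [ 0. -0. -1.] F [0.6 0.3 0.2] w 57.6 q [-0.38  0.08  1.94  0.    1.12 -0.52]
top tin [564.1 252.7] [203. 216.] 21.0
top tin [556.2 350.3] [173. 218.] 22.0
top tin [448.3 235.4] [207. 253.] 22.0
scene tin [449.6 236.5] [371. 244.] 20.0
scene tin [564.2 253.2] [347. 272.] 20.0
scene tin [556.9 350.7] [378. 295.] 20.0
row [421.5  -9.  123.7] [-0.004 -0.004 -0.002] rows>= 7.0 j6~ [ 0.29 -1.34]
row [421.5  -9.  123.7] [-0.006  0.007  3.139] rows>= 16.8 j6~ [3.43 1.8 ]
```

View pics/c4.png

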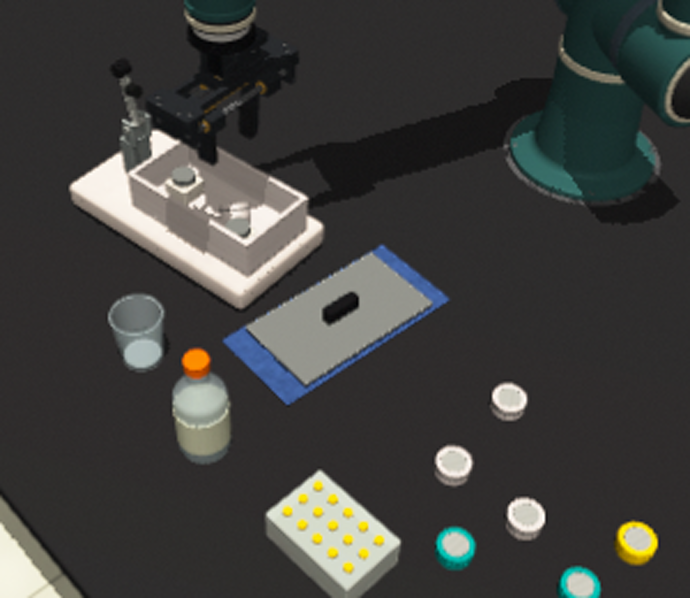

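Call:
carry_out(plan=[60,-1,0,0,0,0,65,120,-3,20,0,0,0,65,180,-4,40,0,0,0,65,240,-5,60,0,0,0,65,300,-6,80,0,0,0,65,360,-8,100,0,0,0,65,421,-9,120,0,0,0,65,421,-9,123,0,0,0,65,421,-9,123,0,0,0,65])

```text
t: 28.15
eef_pos: [447.2, 235.2, 48.6]
tool_rot: [-2.05, -2.372, 0.008]
ft_force: [0.7, -0.0, -0.1]
grip_width: 0.65
```

```bash
python3 - <<'E'
from h import *
st();go([449,236.3,3],TH)
p=imaging.capture("scene")
for o in items(p): 
        if o[0]=="tin":print(o[0],o[1].round(1),o[2].round(),o[3].round())
a=p["img"][110:210,190:300,::-1]
cv2.imwrite("pics/c5.png",cv2.resize(a,None,fx=6,fy=6,interpolation=cv2.INTER_CUBIC))
E
```

```text
t 28.15 pos [447.2 235.2  48.6] x [-0.14  0.99  0.  ] y [ 0.99  0.14 -0.01] z [-0.01  0.   -1.  ] F [ 0.7 -0.  -0.1] w 57.2 q [0.43 0.15 2.13 0.01 0.87 0.28]
row [ 0.8  2.3 45.6] [-0.008 -0.002 -0.001] rows>= 0.7 j6~ [0.28 0.28]
row [ 0.8  2.3 45.6] [-3.000e-03  1.300e-02  3.141e+00] rows>= 16.8 j6~ [3.42 3.42]
tin [453.1 245.8] [373. 247.] 19.0
tin [564.2 253.2] [347. 272.] 20.0
tin [556.9 350.6] [378. 295.] 19.0
```

View pics/c5.png

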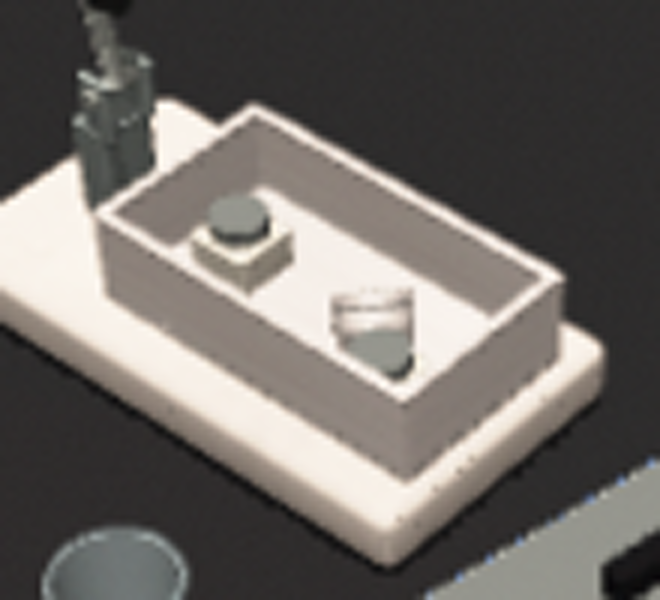

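View top.

```bash
python3 - <<'E'
from h import *
p=imaging.capture("top")
a=p["img"][195:275,300:420,::-1]
cv2.imwrite("pics/c6.png",cv2.resize(a,None,fx=6,fy=6,interpolation=cv2.INTER_CUBIC))
for n in("top","scene"):
    p=imaging.capture(n)
    P,ok=cloud(p)
    q=P-B;x=q@MX;y=q@MY
    m=ok&(abs(x)<46)&(abs(y)<92)
    for y0 in range(-90,91,10):
        print(n,y0,[ (lambda t:int(np.median(t)) if len(t) else None)(q[...,2][m&(abs(y-y0)<5)&(abs(x-x0)<5)]) for x0 in range(-40,41,10)])
E
```

```text
top -90 [2, 2, 0, 0, 0, 0, 0, 2, -1]
top -80 [0, 1, 0, 26, 17, 24, 3, 0, 0]
top -70 [0, 0, -1, 33, 39, 37, 16, 1, 2]
top -60 [4, 0, 3, 31, 34, 38, 22, 0, 1]
top -50 [-1, -1, 3, 33, 36, 31, 6, 1, 1]
top -40 [0, 2, 0, 18, 16, 15, 1, 0, 2]
top -30 [2, 0, 0, 0, 1, 0, 0, 0, 0]
top -20 [0, 1, 0, -2, 0, 2, 3, 2, 1]
top -10 [0, 0, 0, 0, 0, 0, 1, 0, 2]
top 0 [1, 1, 0, 1, 0, 2, -1, 0, 1]
top 10 [1, 0, 3, 15, 21, 25, 0, 2, 0]
top 20 [0, 0, 13, 23, 29, 34, -2, 0, -1]
top 30 [0, 0, 23, 31, 33, 37, 2, 0, 0]
top 40 [2, 0, 5, 34, 37, 30, 1, -1, 0]
top 50 [0, 0, 0, 4, 5, 23, 30, 32, 26]
top 60 [0, 0, -3, 1, 0, 11, 36, 37, 34]
top 70 [0, 0, -1, 2, 0, 17, 38, 38, 36]
top 80 [2, -1, 0, 0, 2, 4, 23, 22, 21]
top 90 [0, 1, 0, 0, 0, -1, -3, 1, 0]
scene -90 [1, None, None, None, None, 0, 0, None, None]
scene -80 [0, None, None, None, 31, None, 22, None, None]
scene -70 [0, None, None, 34, 34, 33, 19, None, None]
scene -60 [0, -2, None, 34, 34, 34, 22, None, None]
scene -50 [-1, 0, -1, 29, 34, 33, 20, None, None]
scene -40 [0, -1, 0, 7, 15, 11, 16, None, None]
scene -30 [0, 0, 0, 0, 0, 0, 0, None, None]
scene -20 [-1, -1, 0, -1, 0, -1, 0, None, None]
scene -10 [0, 0, -1, 1, 0, 0, 0, None, None]
scene 0 [0, 0, 0, None, 0, 0, 0, None, None]
scene 10 [0, None, None, None, -2, 0, 2, None, None]
scene 20 [0, None, 20, None, 0, 0, 22, None, None]
scene 30 [0, 0, None, None, None, 34, 27, None, None]
scene 40 [0, 0, 0, 28, 33, 31, 28, None, None]
scene 50 [0, 0, -1, 0, 27, 27, 35, 35, 34]
scene 60 [1, 0, 0, -1, None, 30, 35, 36, 35]
scene 70 [None, None, None, None, None, 22, 34, 35, 35]
scene 80 [None, None, None, None, None, 23, 24, 33, 32]
scene 90 [None, None, None, None, None, None, None, None, None]
```

View pics/c6.png

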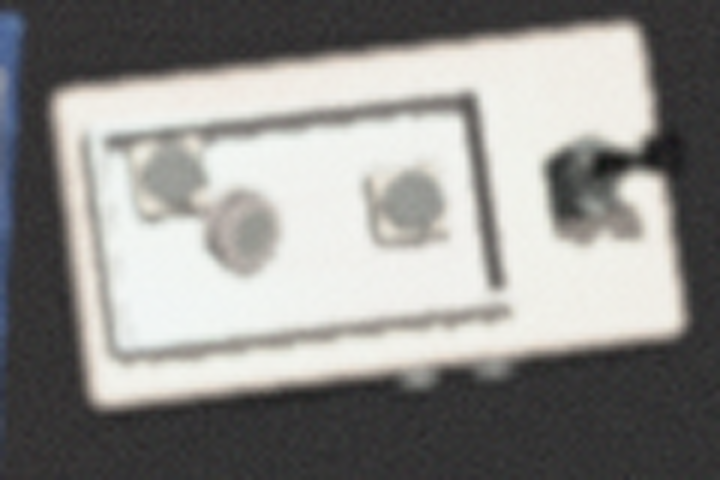

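```bash
python3 - <<'E'
from h import *
p=imaging.capture("top")
for uv,z in(((340.5,233.7),70),((328.3,224.7),85),((368.5,228.5),85)):
    X=ray_z(p,[uv],z)[0];d=X-B;print(X.round(),d@MX,d@MY)
p2=imaging.capture("scene")
X=ray_z(p2,[(190+372/6,110+325/6)],70)[0];d=X-B;print(d@MX,d@MY)
st()
go(box(-2,26,110),TH+3*np.pi/4)
E
```

```text
[ 515. -183.   70.] -5.037478462830634 26.692324359256922
[ 541. -142.   85.] 26.142479708740726 62.64714665311269
[ 532. -267.   85.] -0.5964076039162599 -59.695449970654046
8.032230984028388 38.05550349955442
t 28.45 pos [449.8 234.8  51.2] x [-0.14  0.99  0.  ] y [ 0.99  0.14 -0.  ] z [-0.  0. -1.] F [ 0.1 -0.7  0.3] w 57.2 q [0.43 0.15 2.12 0.01 0.87 0.28]
row [-422.6    8.2 -110.5] [-0.005 -0.002  0.781] rows>= 7.0 j6~ [0.24 1.88]
row [-422.6    8.2 -110.5] [ 0.003 -0.006 -2.361] rows>= 12.6 j6~ [-2.9  -1.26]
```

Call:
carry_out(plan=[-20,0,-60,0,0,0,65,-60,1,-105,0,0,0.1,65,-120,2,-110,0,0,0.2,65,-180,3,-110,0,0,0.3,65,-240,4,-110,0,0,0.45,65,-300,5,-110,0,0,0.6,65,-360,6,-110,0,0,0.7,65,-421,6,-110,0,0,0.78,65,-421,6,-110,0,0,0.78,65,-421,6,-110,0,0,0.78,65])

```text
t: 29.7
eef_pos: [515.0, -182.0, 159.6]
tool_rot: [-2.803, -1.407, 0.003]
ft_force: [-0.1, 0.3, 0.2]
grip_width: 0.648
```

```bash
python3 - <<'E'
from h import *
st();go(box(-4,27,5),TH+3*np.pi/4)
p=imaging.capture("scene")
a=p["img"][90:200,190:300,::-1]
cv2.imwrite("pics/c7.png",cv2.resize(a,None,fx=5,fy=5,interpolation=cv2.INTER_CUBIC))
E
```

```text
t 29.7 pos [ 515.  -182.   159.6] x [0.6 0.8 0. ] y [ 0.8  -0.6  -0.01] z [-0.  0. -1.] F [-0.1  0.3  0.2] w 57.0 q [-0.39  0.09  1.96  0.    1.1   0.25]
row [  0.4   1.3 104.6] [-0.006 -0.001 -0.001] rows>= 1.7 j6~ [0.25 0.25]
row [  0.4   1.3 104.6] [-1.000e-03  9.000e-03  3.141e+00] rows>= 16.8 j6~ [3.39 3.39]
```

View pics/c7.png

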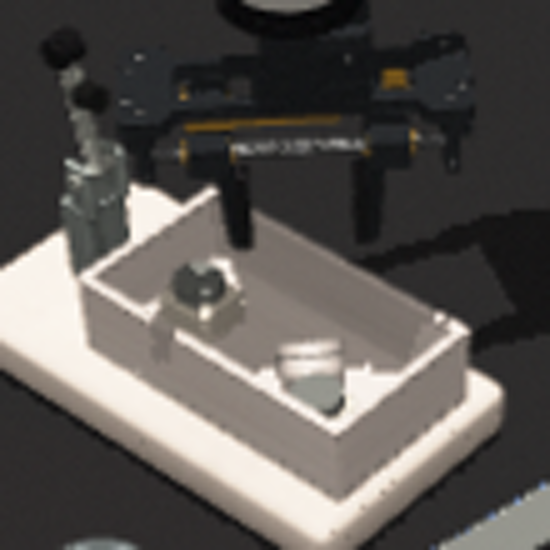

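Call:
carry_out(plan=[0,1,45,0,0,0,65,0,1,80,0,0,0,65,0,1,96,0,0,0,65,0,1,103,0,0,0,65,0,1,103,0,0,0,65,0,1,103,0,0,0,0,0,1,103,0,0,0,0,0,1,103,0,0,0,0,0,1,103,0,0,0,0], grip_force=15)

```text
t: 30.88
eef_pos: [516.3, -181.8, 57.4]
tool_rot: [-2.803, -1.41, 0.001]
ft_force: [0.4, -0.2, 2.4]
grip_width: 0.453
```

```bash
python3 - <<'E'
from h import *
st()
E
```

```text
t 30.88 pos [ 516.3 -181.8   57.4] x [0.6 0.8 0. ] y [ 0.8 -0.6 -0. ] z [-0.  0. -1.] F [ 0.4 -0.2  2.4] w 39.9 q [-0.39  0.21  2.04  0.    0.9   0.25]
```

Call:
carry_out(plan=[0,0,-25,0,0,0,0,0,0,-65,0,0,0,0,0,0,-65,0,0,0,0])

```text
t: 31.25
eef_pos: [518.8, -183.0, 125.8]
tool_rot: [2.806, 1.411, 0.006]
ft_force: [-0.2, -1.0, -0.9]
grip_width: 0.45
```

```bash
python3 - <<'E'
from h import *
st();go(box(0,-20,70),TH)
p=imaging.capture("scene")
a=p["img"][90:200,190:300,::-1]
cv2.imwrite("pics/c8.png",cv2.resize(a,None,fx=5,fy=5,interpolation=cv2.INTER_CUBIC))
E
```

```text
t 31.25 pos [ 518.8 -183.   125.8] x [0.6 0.8 0. ] y [ 0.8 -0.6  0. ] z [ 0.  0. -1.] F [-0.2 -1.  -0.9] w 39.6 q [-0.39  0.13  1.99  0.    1.02  0.25]
row [-31.4  33.2   5.8] [ 0.003 -0.002 -0.785] rows>= 4.2 j6~ [-0.6  -0.46]
row [-31.4  33.2   5.8] [-2.000e-03 -4.000e-03  2.357e+00] rows>= 12.6 j6~ [2.54 2.68]
```

View pics/c8.png

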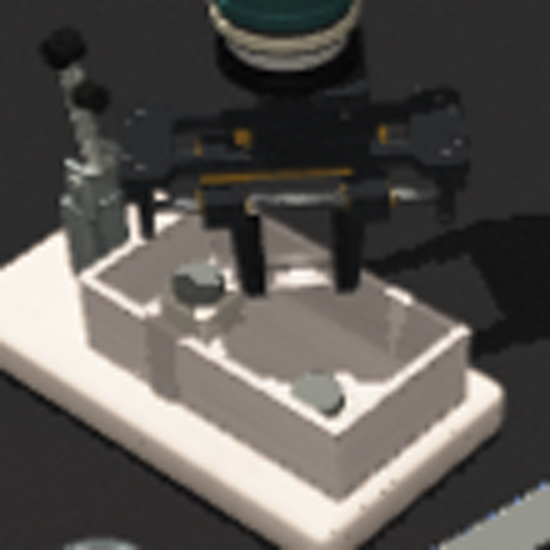

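Call:
carry_out(plan=[-8,8,-5,0,0,-0.18,0,-15,16,-5,0,0,-0.36,0,-23,25,-5,0,0,-0.54,0,-31,33,-5,0,0,-0.72,0,-31,33,-5,0,0,-0.785,0,-31,33,-5,0,0,-0.785,0,-31,33,-5,0,0,-0.785,0])

```text
t: 32.17
eef_pos: [524.6, -226.5, 127.5]
tool_rot: [-2.053, -2.374, -0.002]
ft_force: [-0.3, -0.3, -1.0]
grip_width: 0.449
```

```bash
python3 - <<'E'
from h import *
st();go(box(0,-19,7),TH)
E
```

```text
t 32.17 pos [ 524.6 -226.5  127.5] x [-0.14  0.99  0.  ] y [ 0.99  0.14 -0.  ] z [-0.  0. -1.] F [-0.3 -0.3 -1. ] w 39.5 q [-0.45  0.17  1.94  0.    1.04 -0.6 ]
row [-1.   2.  70.5] [-0.001 -0.003 -0.001] rows>= 1.1 j6~ [-0.6 -0.6]
row [-1.   2.  70.5] [-5.000e-03  2.000e-03  3.141e+00] rows>= 16.8 j6~ [2.54 2.54]
```

Call:
carry_out(plan=[0,2,30,0,0,0,0,0,2,55,0,0,0,0,0,2,66,0,0,0,0,0,2,70,0,0,0,0,0,2,72,0,0,0,0,0,2,73.5,0,0,0,0,0,2,73.5,0,0,0,0])

```text
t: 33.05
eef_pos: [525.7, -225.4, 56.5]
tool_rot: [-2.051, -2.372, -0.001]
ft_force: [-7.1, 4.8, 13.5]
grip_width: 0.448
```

Call:
carry_out(plan=[0,0,0,0,0,0,57,0,0,0,0,0,0,57,0,0,0,0,0,0,57,0,0,-30,0,0,0,57,0,0,-90,0,0,0,57,0,0,-120,0,0,0,57])

```text
t: 33.8
eef_pos: [527.7, -226.6, 179.8]
tool_rot: [-2.054, -2.375, -0.003]
ft_force: [0.2, -0.2, 0.1]
grip_width: 0.569
```

```bash
python3 - <<'E'
from h import *
st()
for n in("top","scene"):
    p=imaging.capture(n)
    for o in items(p): 
        if o[0]=="tin":print(n,o[0],o[1].round(1),o[2].round(),o[3].round())
a=p["img"][90:200,190:300,::-1]
cv2.imwrite("pics/c9.png",cv2.resize(a,None,fx=5,fy=5,interpolation=cv2.INTER_CUBIC))
go([449,236.3,45],TH)
E
```

```text
t 33.8 pos [ 527.7 -226.6  179.8] x [-0.14  0.99  0.  ] y [0.99 0.14 0.  ] z [ 0.  0. -1.] F [ 0.2 -0.2  0.1] w 50.1 q [-0.45  0.12  1.89  0.    1.14 -0.6 ]
top tin [556.3 350.2] [173. 218.] 21.0
top tin [563.7 252.8] [203. 216.] 22.0
top tin [448.6 235.3] [207. 252.] 22.0
scene tin [449.6 237. ] [371. 244.] 20.0
scene tin [564.2 253.2] [347. 272.] 20.0
scene tin [556.8 350.8] [378. 295.] 20.0
row [470.4 -13.  136.1] [ 0.004  0.    -0.001] rows>= 7.8 j6~ [ 0.29 -1.49]
row [470.4 -13.  136.1] [ 0.    -0.007  3.14 ] rows>= 16.8 j6~ [3.43 1.65]
```

View pics/c9.png

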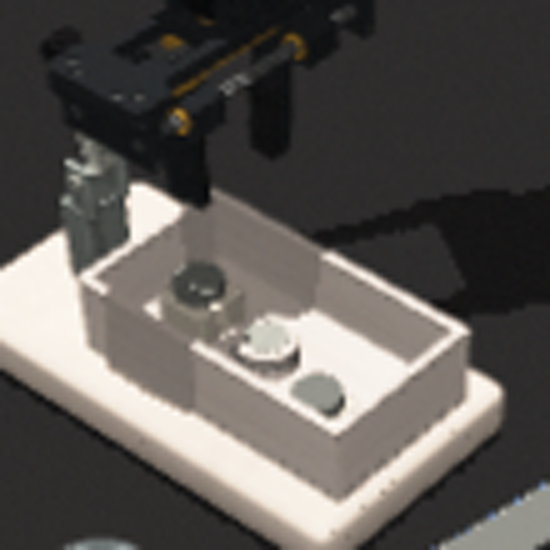

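Call:
carry_out(plan=[60,-2,0,0,0,0,65,120,-3,20,0,0,0,65,180,-5,40,0,0,0,65,240,-7,60,0,0,0,65,300,-8,80,0,0,0,65,360,-10,100,0,0,0,65,420,-12,120,0,0,0,65,470,-13,130,0,0,0,65,470,-13,132,0,0,0,65,470,-13,132,0,0,0,65])

```text
t: 35.15
eef_pos: [447.9, 235.3, 47.7]
tool_rot: [2.052, 2.376, 0.001]
ft_force: [0.8, -0.1, -0.2]
grip_width: 0.651
```

```bash
python3 - <<'E'
from h import *
st();go([449,236.2,3.5],TH)
p=imaging.capture("top")
a=p["img"][195:275,300:420,::-1]
cv2.imwrite("pics/d1.png",cv2.resize(a,None,fx=6,fy=6,interpolation=cv2.INTER_CUBIC))
P,ok=cloud(p)
q=P-B;x=q@MX;y=q@MY
m=ok&(abs(x)<46)&(abs(y)<92)
for y0 in range(-90,91,10):
        print(y0,[ (lambda t:int(np.median(t)) if len(t) else None)(q[...,2][m&(abs(y-y0)<5)&(abs(x-x0)<5)]) for x0 in range(-40,41,10)])
t=m&(q[...,2]>12)&(q[...,2]<24)&(y>-41)&(y<20);print(x[t].mean(),y[t].mean(),[f(a[t]) for a in(x,y) for f in(np.min,np.max)])
E
```

```text
t 35.15 pos [447.9 235.3  47.7] x [-0.15  0.99 -0.  ] y [0.99 0.15 0.  ] z [ 0. -0. -1.] F [ 0.8 -0.1 -0.2] w 57.3 q [ 0.44  0.15  2.13 -0.    0.86  0.29]
row [ 0.8  1.1 44.2] [ 0.002  0.001 -0.   ] rows>= 0.7 j6~ [0.29 0.29]
row [ 0.8  1.1 44.2] [ 2.000e-03 -3.000e-03  3.141e+00] rows>= 16.8 j6~ [3.43 3.43]
-90 [1, 0, 0, 0, 0, 1, 0, 0, -2]
-80 [1, 1, 0, 22, 2, 26, -1, 0, 0]
-70 [1, -1, 0, 26, 34, 35, 4, 0, 0]
-60 [0, 0, 1, 37, 37, 35, 22, 1, 0]
-50 [-1, 0, 1, 30, 38, 31, 12, 0, 0]
-40 [0, 1, 0, 15, 17, 8, 2, 1, 0]
-30 [0, 0, -1, 2, 0, 1, 3, 0, 0]
-20 [3, -1, 0, 17, 19, 16, 0, -1, 0]
-10 [0, 1, 17, 17, 17, 17, 13, 2, -1]
0 [0, 1, 16, 20, 18, 18, 4, 1, 0]
10 [-2, 1, 1, 12, 16, 15, 0, 0, 1]
20 [0, -1, 0, 0, -1, 0, 0, -2, 0]
30 [1, 0, 0, 1, 0, 1, -1, 0, -1]
40 [0, 0, 0, 4, 0, 0, 4, 0, 0]
50 [0, -2, 3, 1, -1, 11, 30, 34, 27]
60 [0, 0, -2, 1, 0, 2, 36, 33, 34]
70 [4, 1, 0, 0, 0, 25, 35, 38, 36]
80 [2, 0, 0, 0, 0, 7, 25, 24, 24]
90 [1, 2, -1, 0, 0, 0, 0, 3, -1]
-0.38589374631409734 -6.37665845013548 [np.float64(-19.448368196076743), np.float64(18.495565136991125), np.float64(-40.91211541625832), np.float64(13.703055778339394)]
```

View pics/d1.png

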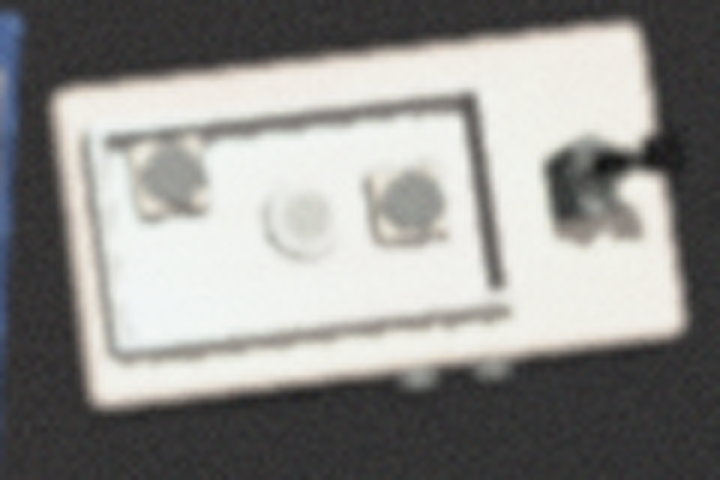

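```bash
python3 - <<'E'
from h import *
go(box(-1,-3.5,80),TH)
E
```

```text
row [-452.9    9.9  -81.2] [ 0.003  0.001 -0.002] rows>= 7.4 j6~ [-0.58  1.16]
row [-452.9    9.9  -81.2] [ 2.00e-03 -4.00e-03  3.14e+00] rows>= 16.8 j6~ [2.56 4.3 ]
```

Call:
carry_out(plan=[-50,1,-60,0,0,0,58,-110,2,-80,0,0,0,58,-170,4,-85,0,0,0,58,-230,5,-85,0,0,0,58,-290,6,-85,0,0,0,58,-350,8,-85,0,0,0,58,-410,9,-85,0,0,0,58,-453,10,-85,0,0,0,58,-453,10,-85,0,0,0,58,-453,10,-85,0,0,0,58])

```text
t: 36.45
eef_pos: [522.2, -212.6, 133.6]
tool_rot: [2.058, 2.372, 0.002]
ft_force: [-0.6, 0.6, -0.4]
grip_width: 0.582
```

```bash
python3 - <<'E'
from h import *
st();go(box(-1,-3.5,4.5),TH)
E
```

```text
t 36.45 pos [ 522.2 -212.6  133.6] x [-0.14  0.99 -0.  ] y [0.99 0.14 0.  ] z [ 0. -0. -1.] F [-0.6  0.6 -0.4] w 51.2 q [-0.43  0.14  1.95  0.    1.04 -0.57]
row [ 0.7  1.1 79.1] [ 0.002  0.    -0.004] rows>= 1.3 j6~ [-0.58 -0.58]
row [ 0.7  1.1 79.1] [ 0.000e+00 -3.000e-03  3.137e+00] rows>= 16.8 j6~ [2.57 2.56]
```

Call:
carry_out(plan=[1,1,40,0,0,0,58,1,1,65,0,0,0,58,1,1,75,0,0,0,58,1,1,79,0,0,0,58,1,1,79,0,0,0,58,1,1,79,0,0,0,0,1,1,79,0,0,0,0,1,1,79,0,0,0,0])

```text
t: 37.45
eef_pos: [524.1, -211.8, 55.6]
tool_rot: [2.057, 2.37, 0.003]
ft_force: [-0.0, 1.8, 4.1]
grip_width: 0.445
```

```bash
python3 - <<'E'
from h import *
st();go(box(0,-21,4.5),TH)
E
```

```text
t 37.45 pos [ 524.1 -211.8   55.6] x [-0.14  0.99 -0.  ] y [0.99 0.14 0.  ] z [ 0. -0. -1.] F [-0.   1.8  4.1] w 39.1 q [-0.43  0.24  2.    0.    0.9  -0.57]
row [-17.4   0.3   1.2] [ 0.004  0.001 -0.004] rows>= 0.3 j6~ [-0.6  -0.55]
row [-17.4   0.3   1.2] [ 2.000e-03 -6.000e-03  3.137e+00] rows>= 16.8 j6~ [2.54 2.59]
```

Call:
carry_out(plan=[0,0,-4,0,0,0,0,-9,0,-4,0,0,0,0,-17,0,-4,0,0,0,0,-17,0,-2,0,0,0,0,-17,0,0,0,0,0,0,-17,0,0,0,0,0,57,-17,0,0,0,0,0,57,-17,0,-30,0,0,0,57,-17,0,-80,0,0,0,57,-17,0,-120,0,0,0,57])

```text
t: 38.7
eef_pos: [526.2, -228.5, 177.3]
tool_rot: [2.056, 2.37, 0.004]
ft_force: [1.7, -0.7, 0.9]
grip_width: 0.569
```

```bash
python3 - <<'E'
from h import *
st();go([449,236.2,45],TH)
p=imaging.capture("scene")
for o in items(p): 
        if o[0]=="tin":print(o[1].round(1),o[2].round(),o[3].round())
a=p["img"][90:200,190:300,::-1]
cv2.imwrite("pics/d2.png",cv2.resize(a,None,fx=5,fy=5,interpolation=cv2.INTER_CUBIC))
E
```

```text
t 38.7 pos [ 526.2 -228.5  177.3] x [-0.14  0.99 -0.  ] y [0.99 0.14 0.  ] z [ 0. -0. -1.] F [ 1.7 -0.7  0.9] w 50.1 q [-0.45  0.12  1.89  0.    1.13 -0.6 ]
row [471.1 -11.3 131.5] [ 0.004  0.002 -0.004] rows>= 7.8 j6~ [ 0.29 -1.49]
row [471.1 -11.3 131.5] [ 2.000e-03 -7.000e-03  3.137e+00] rows>= 16.8 j6~ [3.44 1.65]
[449.5 236.7] [371. 244.] 20.0
[564.2 253.4] [347. 272.] 19.0
[556.9 350.7] [378. 295.] 20.0
```

View pics/d2.png

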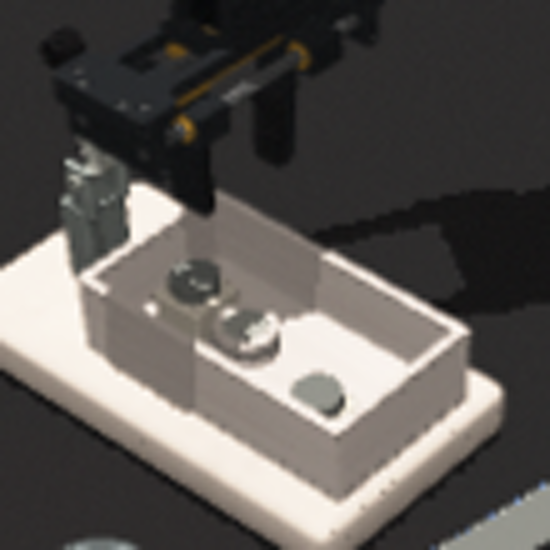

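Tin moved beside the jar. Next tin, at scene pixel (371,244).

Call:
carry_out(plan=[60,-2,0,0,0,0,65,120,-3,20,0,0,0,65,180,-5,40,0,0,0,65,240,-6,60,0,0,0,65,300,-8,80,0,0,0,65,360,-9,100,0,0,0,65,420,-10,120,0,0,0,65,471,-11,128,0,0,0,65,471,-11,130,0,0,0,65,471,-11,130,0,0,0,65])

```text
t: 40.0
eef_pos: [453.1, 233.9, 49.9]
tool_rot: [2.049, 2.365, 0.006]
ft_force: [0.9, 0.0, 0.6]
grip_width: 0.648
```

```bash
python3 - <<'E'
from h import *
st();go([449,236.2,3.5],TH)
p=imaging.capture("top")
a=p["img"][195:275,300:420,::-1]
cv2.imwrite("pics/d3.png",cv2.resize(a,None,fx=6,fy=6,interpolation=cv2.INTER_CUBIC))
P,ok=cloud(p)
q=P-B;x=q@MX;y=q@MY
m=ok&(abs(x)<46)&(abs(y)<92)
for y0 in range(-90,91,10):
        print(y0,[ (lambda t:int(np.median(t)) if len(t) else None)(q[...,2][m&(abs(y-y0)<5)&(abs(x-x0)<5)]) for x0 in range(-40,41,10)])
E
```

```text
t 40.0 pos [453.1 233.9  49.9] x [-0.14  0.99 -0.01] y [0.99 0.14 0.01] z [ 0.01 -0.01 -1.  ] F [0.9 0.  0.6] w 57.0 q [ 0.43  0.15  2.13 -0.01  0.86  0.3 ]
row [ 3.2 -4.2 46.4] [ 0.011  0.007 -0.003] rows>= 0.7 j6~ [0.3  0.29]
row [ 3.2 -4.2 46.4] [ 0.011 -0.017  3.139] rows>= 16.8 j6~ [3.45 3.43]
-90 [-2, 4, 1, 3, 0, -1, 0, 0, -2]
-80 [0, 1, 1, 22, 36, 29, 4, -1, 1]
-70 [1, 3, 3, 35, 37, 36, 2, 0, 0]
-60 [-2, 0, 3, 36, 35, 35, 22, 0, 1]
-50 [0, 0, 3, 26, 32, 32, 5, 0, 0]
-40 [0, 2, 0, 15, 19, 15, 0, 0, 1]
-30 [2, 2, 5, 19, 22, 15, 2, 0, 0]
-20 [0, 1, 12, 18, 17, 18, 4, 0, 0]
-10 [0, 0, 0, 16, 19, 15, 1, -1, -1]
0 [0, -1, 2, 2, 5, 3, 0, 1, 0]
10 [2, 2, 1, -1, 0, 0, 0, 1, 0]
20 [0, 0, 0, -1, 0, 0, -1, 0, 0]
30 [-1, 0, -2, 0, 2, 0, 0, 0, 0]
40 [3, 0, 0, 0, 2, 2, 1, 2, 4]
50 [-1, -1, 2, 0, 0, 18, 30, 34, 25]
60 [0, 0, 1, 1, -1, 20, 36, 35, 35]
70 [1, 2, 0, 0, 0, 22, 35, 37, 34]
80 [1, 2, 1, -1, 0, 8, 23, 29, 23]
90 [0, -1, 0, 1, 0, -2, 0, 0, 0]
```

View pics/d3.png

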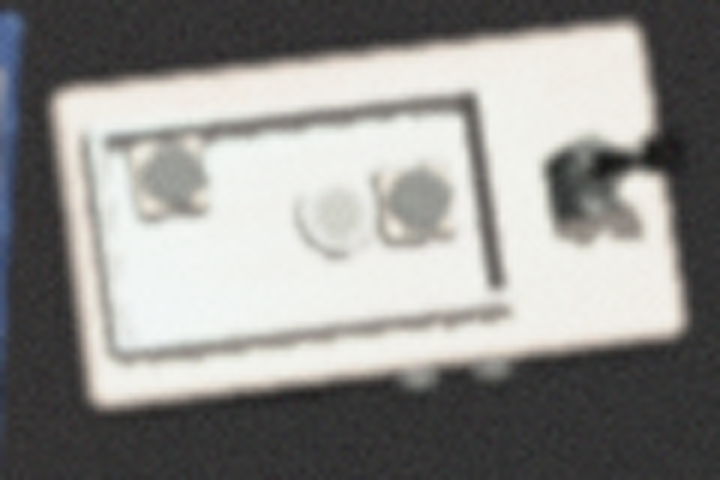

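Call:
carry_out(plan=[3,-4,10,0.01,0,0,65,3,-4,30,0.01,0,0,65,3,-4,42,0.01,0,0,65,3,-4,46,0.01,0,0,65,3,-4,46,0.01,0,0,65,3,-4,46,0.01,0,0,0,3,-4,46,0.01,0,0,0,3,-4,46,0.01,0,0,0,3,-4,46,0.01,0,0,0], grip_force=15)

```text
t: 41.18
eef_pos: [450.1, 235.8, 4.7]
tool_rot: [2.054, 2.368, -0.004]
ft_force: [-0.4, -0.7, 3.7]
grip_width: 0.449
```

```bash
python3 - <<'E'
from h import *
st();go(box(-4,22,85),TH)
E
```

```text
t 41.17 pos [450.1 235.8   4.7] x [-0.14  0.99 -0.01] y [0.99 0.14 0.  ] z [ 0.   -0.01 -1.  ] F [-0.4 -0.7  3.7] w 39.5 q [ 0.44  0.22  2.15 -0.01  0.77  0.3 ]
row [-428.8    6.5 -127.4] [ 0.003  0.007 -0.004] rows>= 7.2 j6~ [-0.53  1.13]
row [-428.8    6.5 -127.4] [ 0.011 -0.004  3.137] rows>= 16.8 j6~ [2.61 4.27]
```

Call:
carry_out(plan=[0,0,-50,0,0,0,0,-20,0,-100,0,0,0,0,-80,1,-127,0,0,0,0,-140,2,-128,0,0,0,0,-200,3,-128,0,0,0,0,-260,4,-128,0,0,0,0,-320,5,-128,0,0,0,0,-380,6,-128,0,0,0,0,-429,6,-128,0,0,0,0,-429,6,-128,0,0,0,0])

```text
t: 42.42
eef_pos: [516.5, -190.4, 135.6]
tool_rot: [2.058, 2.363, -0.004]
ft_force: [-0.6, 0.5, -0.3]
grip_width: 0.447
```

```bash
python3 - <<'E'
from h import *
st();go(box(-4,22,5),TH)
E
```

```text
t 42.42 pos [ 516.5 -190.4  135.6] x [-0.14  0.99 -0.01] y [0.99 0.14 0.  ] z [ 0.   -0.01 -1.  ] F [-0.6  0.5 -0.3] w 39.4 q [-0.4   0.11  1.98 -0.01  1.04 -0.53]
row [ 4.   0.4 80.6] [ 0.003  0.008 -0.009] rows>= 1.3 j6~ [-0.53 -0.54]
row [ 4.   0.4 80.6] [ 0.012 -0.005  3.133] rows>= 16.8 j6~ [2.61 2.6 ]
```

Call:
carry_out(plan=[4,0,10,0,0.008,0,0,4,0,45,0,0.008,0,0,4,0,68,0,0.008,0,0,4,0,77,0,0.008,0,0,4,0,80,0,0.008,0,0,4,0,80.5,0,0.008,0,0,4,0,80.5,0,0.008,0,57,4,0,80.5,0,0.008,0,57,4,0,80.5,0,0.008,0,57])

```text
t: 43.55
eef_pos: [516.6, -187.2, 55.6]
tool_rot: [2.062, 2.366, 0.004]
ft_force: [-0.2, 0.5, 0.0]
grip_width: 0.569
```

Call:
carry_out(plan=[0,0,-30,0,0,0,57,0,0,-80,0,0,0,57,0,0,-120,0,0,0,65,0,0,-120,0,0,0,65])

```text
t: 44.05
eef_pos: [518.9, -188.6, 180.2]
tool_rot: [2.057, 2.36, 0.009]
ft_force: [0.1, 0.5, 0.0]
grip_width: 0.647
```

```bash
python3 - <<'E'
from h import *
st();go([564.1,253.1,45],TH)
for n in("top","scene"):
    p=imaging.capture(n)
    for o in items(p): 
        if o[0]=="tin":print(n,o[1].round(1),o[2].round(),o[3].round())
a=p["img"][90:200,190:300,::-1]
cv2.imwrite("pics/d4.png",cv2.resize(a,None,fx=5,fy=5,interpolation=cv2.INTER_CUBIC))
E
```

```text
t 44.05 pos [ 518.9 -188.6  180.2] x [-0.14  0.99 -0.  ] y [0.99 0.14 0.01] z [ 0.01 -0.   -1.  ] F [0.1 0.5 0. ] w 56.9 q [-0.39  0.07  1.94  0.    1.12 -0.53]
row [431.9 103.6 134.5] [ 0.011  0.005 -0.009] rows>= 7.4 j6~ [ 0.23 -1.31]
row [431.9 103.6 134.5] [ 0.007 -0.018  3.133] rows>= 16.8 j6~ [3.37 1.83]
top [564.1 252.6] [203. 216.] 22.0
top [556.3 350.1] [173. 218.] 22.0
scene [564.2 253.2] [347. 272.] 20.0
scene [556.8 350.7] [378. 295.] 19.0
```

View pics/d4.png

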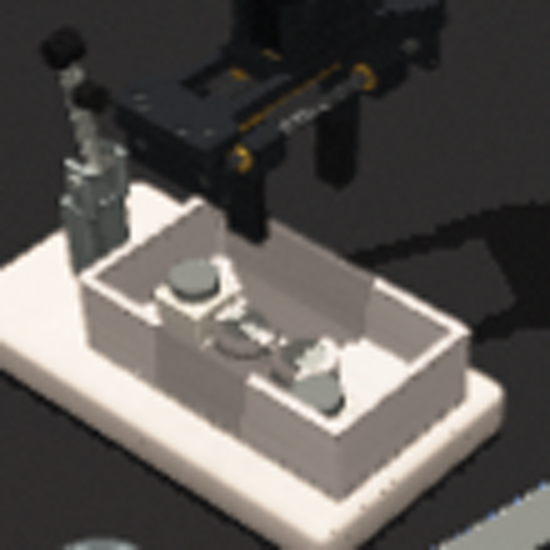

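Call:
carry_out(plan=[60,14,0,0.005,0,0,65,120,28,20,0.011,0.005,0,65,180,43,40,0.011,0.005,0,65,240,58,60,0.011,0.005,0,65,300,72,80,0.011,0.005,0,65,360,86,100,0.011,0.005,0,65,415,100,120,0.011,0.005,0,65,432,103.5,132,0.011,0.005,0,65,432,103.5,132,0.011,0.005,0,65,432,103.5,132,0.011,0.005,0,65])

```text
t: 45.4
eef_pos: [559.0, 253.7, 42.6]
tool_rot: [-2.058, -2.362, 0.008]
ft_force: [0.4, -0.9, 0.2]
grip_width: 0.653
```

```bash
python3 - <<'E'
from h import *
st();go([564.1,253,4],TH)
p=imaging.capture("top")
a=p["img"][195:275,300:420,::-1]
cv2.imwrite("pics/d5.png",cv2.resize(a,None,fx=6,fy=6,interpolation=cv2.INTER_CUBIC))
P,ok=cloud(p)
q=P-B;x=q@MX;y=q@MY
m=ok&(abs(x)<46)&(abs(y)<92)
for y0 in range(-90,91,10):
        print(y0,[ (lambda t:int(np.median(t)) if len(t) else None)(q[...,2][m&(abs(y-y0)<5)&(abs(x-x0)<5)]) for x0 in range(-40,41,10)])
E
```

```text
t 45.4 pos [559.  253.7  42.6] x [-0.14  0.99  0.  ] y [ 0.99  0.14 -0.01] z [-0.01  0.   -1.  ] F [ 0.4 -0.9  0.2] w 57.5 q [0.38 0.34 1.89 0.01 0.91 0.24]
row [-1.5  5.4 38.6] [-0.009 -0.003 -0.009] rows>= 0.6 j6~ [0.23 0.24]
row [-1.5  5.4 38.6] [-0.005  0.015  3.133] rows>= 16.8 j6~ [3.37 3.38]
-90 [5, 2, 0, 0, 1, 2, -1, 2, 1]
-80 [0, 0, 2, 29, 34, 23, 11, 0, 0]
-70 [2, 1, 0, 34, 37, 37, 6, 0, 1]
-60 [0, -2, 5, 32, 34, 33, 7, 3, 2]
-50 [2, 0, 2, 27, 33, 28, 4, 0, 1]
-40 [1, -2, 2, 18, 19, 16, 2, 0, 0]
-30 [0, 2, 3, 18, 16, 19, 0, 1, 0]
-20 [0, 0, 10, 18, 18, 19, 6, -1, 1]
-10 [0, 0, 0, 16, 19, 15, 2, 0, 0]
0 [0, 1, 2, 2, 7, 1, 0, 0, 0]
10 [1, 1, 5, 16, 19, 15, 1, -1, 2]
20 [1, 1, 18, 18, 18, 18, 3, 0, 1]
30 [1, -1, 14, 20, 16, 18, -1, 1, 0]
40 [-1, -1, -1, 6, 14, 1, 4, 2, 0]
50 [-1, 0, 1, 0, 0, 18, 25, 34, 26]
60 [0, 1, -1, 0, 2, 3, 36, 35, 35]
70 [0, 1, 1, -1, -1, 20, 34, 36, 38]
80 [0, 4, 0, 1, 0, 4, 23, 26, 23]
90 [0, 0, 0, 2, 0, 0, 0, 2, -2]
```

View pics/d5.png

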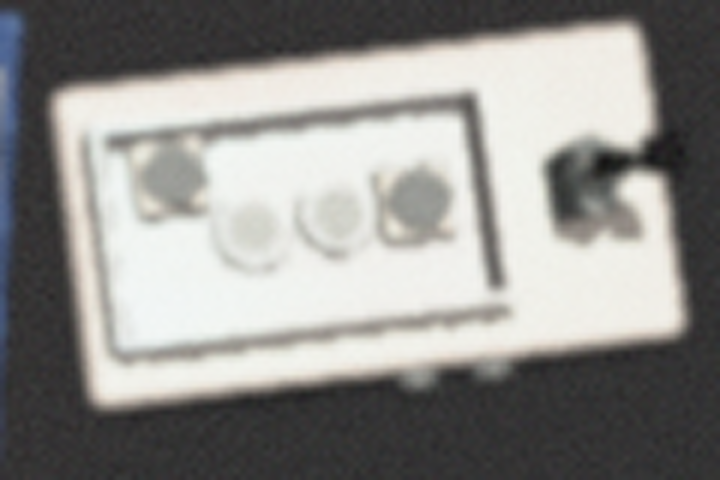

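Call:
carry_out(plan=[-1.5,5,10,-0.009,0,0,65,-1.5,5,25,-0.009,0,0,65,-1.5,5,34,-0.009,0,0,65,-1.5,5,38,-0.009,0,0,65,-1.5,5,38,-0.009,0,0,65,-1.5,5,38,-0.009,0,0,0,-1.5,5,38,-0.009,0,0,0,-1.5,5,38,-0.009,0,0,0,-1.5,5,38,-0.009,0,0,0])

```text
t: 46.58
eef_pos: [564.7, 253.0, 5.8]
tool_rot: [-2.064, -2.366, -0.006]
ft_force: [-0.2, 0.8, 0.9]
grip_width: 0.444
```

```bash
python3 - <<'E'
from h import *
st()
p=imaging.capture("top")
for uv in((342.5,233),(356.2,230.3)):
    d=ray_z(p,[uv],68)[0]-B;print(d@MX,d@MY)
go(box(-1,-21,95),TH)
E
```

```text
t 46.58 pos [564.7 253.    5.8] x [-0.14  0.99  0.  ] y [0.99 0.14 0.  ] z [ 0.  0. -1.] F [-0.2  0.8  0.9] w 39.1 q [0.38 0.39 1.91 0.   0.84 0.24]
-3.5049433060000417 19.881134646295003
-0.3523910360942513 -23.945227712822383
row [-471.8 -103.8 -141.3] [ 0.002 -0.004 -0.01 ] rows>= 8.1 j6~ [-0.6   1.06]
row [-471.8 -103.8 -141.3] [-7.000e-03 -3.000e-03  3.132e+00] rows>= 16.8 j6~ [2.54 4.2 ]
```

Call:
carry_out(plan=[0,0,-50,0,0,0,0,-20,-4,-100,0,0,0,0,-80,-18,-140,0,0,0,0,-140,-31,-141,0,0,0,0,-200,-44,-141,0,0,0,0,-260,-57,-141,0,0,0,0,-320,-70,-141,0,0,0,0,-380,-84,-141,0,0,0,0,-440,-97,-141,0,0,0,0,-472,-103.5,-141,0,0,0,0])

```text
t: 47.88
eef_pos: [525.5, -232.2, 144.6]
tool_rot: [-2.067, -2.364, -0.006]
ft_force: [-0.6, -0.1, -0.0]
grip_width: 0.446
```

```bash
python3 - <<'E'
from h import *
st();go(box(-.7,-22,24.5),TH)
E
```

```text
t 47.88 pos [ 525.5 -232.2  144.6] x [-0.13  0.99  0.  ] y [0.99 0.13 0.  ] z [ 0.  0. -1.] F [-0.6 -0.1 -0. ] w 39.3 q [-0.46  0.15  1.92  0.    1.07 -0.6 ]
row [ 1.7  1.  70.1] [ 0.002 -0.004 -0.012] rows>= 1.1 j6~ [-0.61 -0.61]
row [ 1.7  1.  70.1] [-6.00e-03 -3.00e-03  3.13e+00] rows>= 16.8 j6~ [2.54 2.53]
```

Call:
carry_out(plan=[1.7,1,10,0,0,-0.012,0,1.7,1,40,0,0,-0.012,0,1.7,1,60,0,0,-0.012,0,1.7,1,67,0,0,-0.012,0,1.7,1,70,0,0,-0.012,0,1.7,1,70,0,0,-0.012,0])

```text
t: 48.62
eef_pos: [526.9, -230.0, 75.2]
tool_rot: [-2.052, -2.378, -0.006]
ft_force: [-1.0, -0.8, -0.4]
grip_width: 0.449
```

```bash
python3 - <<'E'
from h import *
st();go(box(-.7,-22,24.5),TH)
E
```

```text
t 48.62 pos [ 526.9 -230.    75.2] x [-0.15  0.99  0.  ] y [0.99 0.15 0.  ] z [ 0.  0. -1.] F [-1.  -0.8 -0.4] w 39.5 q [-0.46  0.23  1.97  0.    0.94 -0.61]
row [ 0.  -0.6  0.7] [ 0.003 -0.003  0.001] rows>= 0.0 j6~ [-0.61 -0.61]
row [ 0.  -0.6  0.7] [ 0.005  0.004 -3.141] rows>= 16.8 j6~ [-3.75 -3.75]
```

Lower until contact, release, retreat.

Call:
carry_out(plan=[0,-0.5,1,0,0,0,0,0,-0.5,2,0,0,0,0,0,-0.5,2,0,0,0,57,0,-0.5,2,0,0,0,57,0,-0.5,2,0,0,0,57,0,-0.5,-30,0,0,0,57,0,-0.5,-80,0,0,0,57,0,-0.5,-110,0,0,0,65,0,-0.5,-110,0,0,0,65])

```text
t: 49.75
eef_pos: [528.3, -231.5, 188.7]
tool_rot: [2.049, 2.374, 0.009]
ft_force: [0.4, 0.1, -0.5]
grip_width: 0.65
```

```bash
python3 - <<'E'
from h import *
st();go([556.5,350.5,45],TH)
for n in("top","scene"):
    p=imaging.capture(n)
    for o in items(p): 
        if o[0]=="tin":print(n,o[1].round(1),o[2].round(),o[3].round())
a=p["img"][90:200,190:300,::-1]
cv2.imwrite("pics/d6.png",cv2.resize(a,None,fx=5,fy=5,interpolation=cv2.INTER_CUBIC))
E
```

```text
t 49.75 pos [ 528.3 -231.5  188.7] x [-0.15  0.99 -0.  ] y [0.99 0.15 0.01] z [ 0.01  0.   -1.  ] F [ 0.4  0.1 -0.5] w 57.2 q [-0.46  0.11  1.88  0.    1.14 -0.61]
row [571.8 111.8 144.1] [0.008 0.001 0.001] rows>= 9.6 j6~ [ 0.37 -1.58]
row [571.8 111.8 144.1] [-1.000e-03  1.300e-02 -3.141e+00] rows>= 16.8 j6~ [-2.77 -4.72]
top [556.4 350.1] [173. 218.] 21.0
scene [556.9 350.7] [378. 295.] 20.0
```

View pics/d6.png

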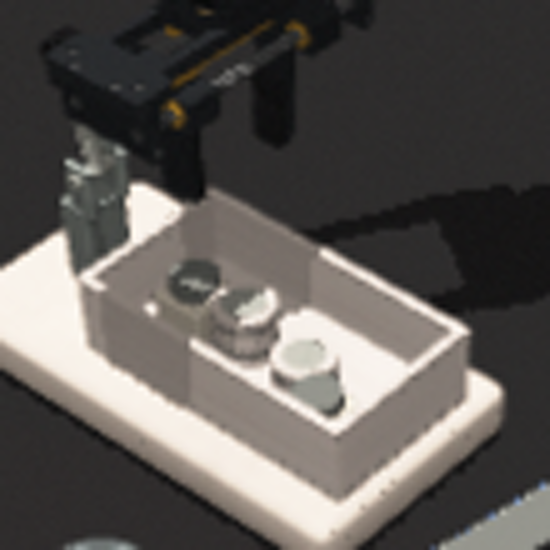

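Stacked well. Last tin, at scene (378,295) / world (556.6,350.4).

Call:
carry_out(plan=[60,12,0,0,0,0,65,120,23,10,0.008,0,0,65,180,35,20,0.008,0,0,65,240,47,40,0.008,0,0,65,300,59,60,0.008,0,0,65,360,70,80,0.008,0,0,65,420,82,100,0.008,0,0,65,480,94,115,0.008,0,0,65,535,105,130,0.008,0,0,65,572,112,140,0.008,0,0,65])

```text
t: 51.1
eef_pos: [550.9, 354.0, 43.0]
tool_rot: [-2.046, -2.374, 0.011]
ft_force: [0.9, -0.0, 0.3]
grip_width: 0.654
```

```bash
python3 - <<'E'
from h import *
st();go([556.6,350.5,4],TH)
p=imaging.capture("top")
a=p["img"][195:275,300:420,::-1]
cv2.imwrite("pics/d7.png",cv2.resize(a,None,fx=6,fy=6,interpolation=cv2.INTER_CUBIC))
E
```

```text
t 51.1 pos [550.9 354.   43. ] x [-0.15  0.99  0.  ] y [ 0.99  0.15 -0.01] z [-0.01  0.   -1.  ] F [ 0.9 -0.   0.3] w 57.5 q [0.53 0.41 1.8  0.01 0.94 0.38]
row [-4.3  5.5 38.9] [-0.01  -0.002  0.002] rows>= 0.6 j6~ [0.37 0.39]
row [-4.3  5.5 38.9] [ 3.000e-03 -1.600e-02 -3.139e+00] rows>= 16.8 j6~ [-2.77 -2.75]
```

View pics/d7.png

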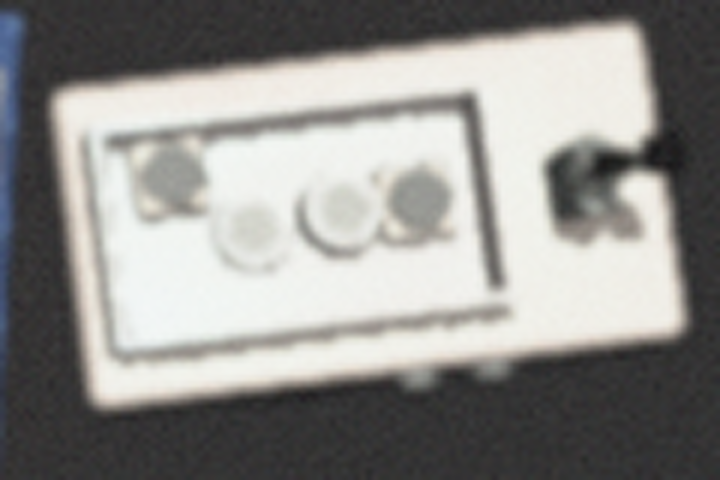

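Call:
carry_out(plan=[-4,5.5,5,-0.01,0,0,65,-4,5.5,25,-0.01,0,0,65,-4,5.5,34,-0.01,0,0,65,-4,5.5,38.5,-0.01,0,0,65,-4,5.5,38.5,-0.01,0,0,65,-4,5.5,38.5,-0.01,0,0,0,-4,5.5,38.5,-0.01,0,0,0,-4,5.5,38.5,-0.01,0,0,0,-4,5.5,38.5,-0.01,0,0,0])

```text
t: 52.28
eef_pos: [556.7, 355.1, 4.2]
tool_rot: [-2.048, -2.379, -0.006]
ft_force: [-0.4, -1.7, 3.7]
grip_width: 0.446
```

```bash
python3 - <<'E'
from h import *
st()
go(box(-4,21.8,95),TH)
E
```

```text
t 52.27 pos [556.7 355.1   4.2] x [-0.15  0.99  0.  ] y [0.99 0.15 0.  ] z [ 0.  0. -1.] F [-0.4 -1.7  3.7] w 39.2 q [0.53 0.46 1.81 0.   0.87 0.38]
row [-529.6 -120.1 -143.3] [ 0.001 -0.004  0.003] rows>= 9.0 j6~ [-0.54  1.29]
row [-529.6 -120.1 -143.3] [ 7.000e-03  2.000e-03 -3.138e+00] rows>= 16.8 j6~ [-3.68 -1.85]
```

Call:
carry_out(plan=[0,0,-50,0,0,0,0,-20,-5,-100,0,0,0,0,-75,-18,-140,0,0,0,0,-135,-31,-142,0,0,0,0,-195,-44,-142,0,0,0,0,-255,-58,-142,0,0,0,0,-315,-72,-142,0,0,0,0,-375,-85,-142,0,0,0,0,-435,-99,-142,0,0,0,0,-495,-112,-142,0,0,0,0])

```text
t: 53.52
eef_pos: [519.0, -153.6, 143.9]
tool_rot: [-2.048, -2.379, -0.007]
ft_force: [1.0, 0.6, -0.8]
grip_width: 0.451
```

```bash
python3 - <<'E'
from h import *
st()
go(box(-4,26,70),TH)
E
```

```text
t 53.52 pos [ 519.  -153.6  143.9] x [-0.15  0.99  0.  ] y [0.99 0.15 0.  ] z [ 0.  0. -1.] F [ 1.   0.6 -0.8] w 39.7 q [-0.34  0.09  1.99  0.01  1.06 -0.49]
row [-28.8  -7.4  23.8] [ 0.002 -0.004  0.003] rows>= 0.6 j6~ [-0.54 -0.43]
row [-28.8  -7.4  23.8] [ 7.000e-03  3.000e-03 -3.138e+00] rows>= 16.8 j6~ [-3.68 -3.57]
```

Call:
carry_out(plan=[-15,-4,8,0,0,0,0,-29,-7.5,20,0,0,0,0,-29,-7.5,24,0,0,0,0,-29,-7.5,24,0,0,0,0,-29,-7.5,24,0,0,0,0])

```text
t: 54.15
eef_pos: [516.3, -182.0, 119.8]
tool_rot: [-2.046, -2.381, -0.007]
ft_force: [-0.0, 0.4, -0.7]
grip_width: 0.448
```

```bash
python3 - <<'E'
from h import *
st()
go(box(-4,26,23.3),TH)
p=imaging.capture("scene")
a=p["img"][90:200,190:300,::-1]
cv2.imwrite("pics/d8.png",cv2.resize(a,None,fx=5,fy=5,interpolation=cv2.INTER_CUBIC))
E
```

```text
t 54.15 pos [ 516.3 -182.   119.8] x [-0.15  0.99  0.  ] y [0.99 0.15 0.  ] z [ 0.  0. -1.] F [-0.   0.4 -0.7] w 39.4 q [-0.39  0.13  2.    0.01  1.02 -0.54]
row [-1.2 -0.5 46.5] [ 0.002 -0.005  0.005] rows>= 0.7 j6~ [-0.54 -0.53]
row [-1.2 -0.5 46.5] [ 7.000e-03  3.000e-03 -3.136e+00] rows>= 16.8 j6~ [-3.68 -3.68]
```

View pics/d8.png

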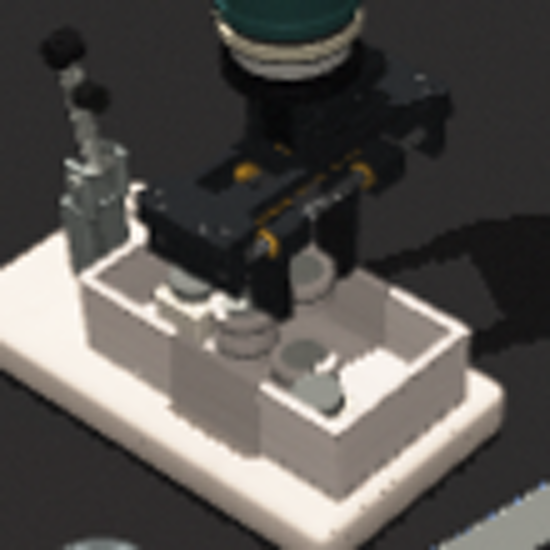

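Call:
carry_out(plan=[-1,-0.5,15,0,0,0,0,-1,-0.5,32,0,0,0,0,-1,-0.5,42,0,0,0,0,-1,-0.5,46,0,0,0,0,-1,-0.5,47.5,0,0,0,0,-1,-0.5,47.5,0,0,0,0])

```text
t: 54.95
eef_pos: [516.5, -183.3, 72.8]
tool_rot: [-2.047, -2.382, -0.007]
ft_force: [0.4, 0.2, -0.2]
grip_width: 0.449
```

```bash
python3 - <<'E'
from h import *
st()
E
```

```text
t 54.95 pos [ 516.5 -183.3   72.8] x [-0.15  0.99  0.  ] y [0.99 0.15 0.  ] z [ 0.  0. -1.] F [ 0.4  0.2 -0.2] w 39.5 q [-0.39  0.19  2.03  0.01  0.93 -0.54]
```

Call:
carry_out(plan=[0,0,1,0,0,0,0,0,0,1.5,0,0,0,0,0,0,1.5,0,0,0,57,0,0,1.5,0,0,0,57,0,0,1.5,0,0,0,57,0,0,-30,0,0,0,57,0,0,-80,0,0,0,57,0,0,-120,0,0,0,57,0,0,-120,0,0,0,57])

```text
t: 56.08
eef_pos: [518.9, -184.9, 197.1]
tool_rot: [2.043, 2.377, 0.012]
ft_force: [1.2, 0.2, -0.4]
grip_width: 0.57
```

```bash
python3 - <<'E'
from h import *
st()
p=imaging.capture("scene")
a=p["img"][90:200,190:300,::-1]
cv2.imwrite("pics/d9.png",cv2.resize(a,None,fx=5,fy=5,interpolation=cv2.INTER_CUBIC))
P,ok=cloud(p)
img=p["img"].astype(int)
# lid on mat
Q=P[ok&(P[...,2]>9)&(P[...,2]<20)&(img.max(2)-img.min(2)<40)&(abs(P[...,0]-504)<150)&(abs(P[...,1])<85)]
print(rectfit(Q,210,118,(503,6),-.04,12))
go([503.8,6.3,60],1.53)
E
```

```text
t 56.08 pos [ 518.9 -184.9  197.1] x [-0.15  0.99 -0.  ] y [0.99 0.15 0.01] z [ 0.01  0.   -1.  ] F [ 1.2  0.2 -0.4] w 50.2 q [-0.39  0.05  1.92  0.01  1.15 -0.54]
(array([505.08267221,   7.07203459]), np.float64(-0.04402343423141404), np.float64(210.02432113730964), np.float64(116.86062421680259))
row [190.1  14.4 135. ] [ 0.007  0.003 -1.379] rows>= 7.4 j6~ [-1.57 -2.28]
row [190.1  14.4 135. ] [ 0.003 -0.007  1.762] rows>= 9.4 j6~ [1.57 0.86]
```

View pics/d9.png

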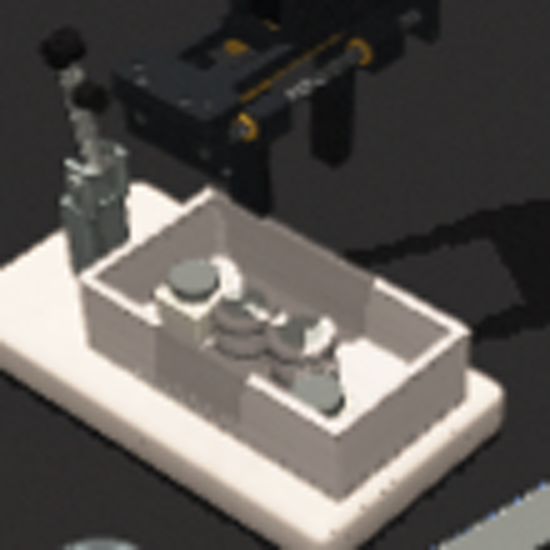

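Call:
carry_out(plan=[50,3,0,0,0,-0.18,50,100,7,20,0,0,-0.36,50,150,11,40,0,0,-0.54,50,190,14.4,60,0,0,-0.72,50,190,14.4,80,0,0,-0.9,50,190,14.4,100,0,0,-1.08,50,190,14.4,115,0,0,-1.26,50,190,14.4,125,0.007,0.003,-1.379,50,190,14.4,125,0.007,0.003,-1.379,50,190,14.4,125,0.007,0.003,-1.379,50])

```text
t: 57.38
eef_pos: [502.9, 6.1, 69.2]
tool_rot: [-0.067, -3.139, -0.0]
ft_force: [-0.7, 0.1, 0.3]
grip_width: 0.499
```

```bash
python3 - <<'E'
from h import *
st();go([504,6.3,18.7],1.53)
p=imaging.capture("top")
a=p["img"][195:275,300:420,::-1]
cv2.imwrite("pics/e1.png",cv2.resize(a,None,fx=6,fy=6,interpolation=cv2.INTER_CUBIC))
P,ok=cloud(p)
q=P-B;x=q@MX;y=q@MY
m=ok&(abs(x)<46)&(abs(y)<92)
for y0 in range(-90,91,10):
        print(y0,[ (lambda t:int(np.median(t)) if len(t) else None)(q[...,2][m&(abs(y-y0)<5)&(abs(x-x0)<5)]) for x0 in range(-40,41,10)])
E
```

```text
t 57.38 pos [502.9   6.1  69.2] x [-1.    0.04  0.  ] y [0.04 1.   0.  ] z [-0.  0. -1.] F [-0.7  0.1  0.3] w 43.9 q [-0.04  0.12  2.12  0.    0.91 -1.57]
row [-1.2  0.2 50.5] [ 0.    -0.002 -0.002] rows>= 0.8 j6~ [-1.57 -1.57]
row [-1.2  0.2 50.5] [-0.004 -0.     3.14 ] rows>= 16.8 j6~ [1.57 1.57]
-90 [3, 1, -3, 3, 0, 2, -1, 1, 3]
-80 [1, 0, 4, 29, 35, 26, 10, 0, 2]
-70 [2, 1, 2, 36, 38, 36, 9, -1, 0]
-60 [2, 0, 4, 34, 38, 34, 17, 1, 1]
-50 [1, 0, 3, 25, 34, 25, 5, 1, -1]
-40 [5, 1, 1, 32, 37, 40, 1, 2, 0]
-30 [-1, 0, 3, 36, 37, 35, 32, 1, 2]
-20 [0, 2, 23, 35, 36, 37, 10, 0, -2]
-10 [-3, 0, 2, 37, 36, 37, 3, 1, 1]
0 [-1, 1, 0, 29, 33, 3, 0, -2, 1]
10 [0, 1, 34, 35, 37, 35, 1, 0, 2]
20 [2, 2, 34, 37, 38, 39, -1, 1, -1]
30 [1, 1, 25, 36, 36, 35, 1, 0, 1]
40 [-2, 0, 0, 17, 26, 6, 2, 1, 4]
50 [-1, 0, 1, 0, -1, 16, 23, 33, 31]
60 [0, -1, -2, 0, 0, 20, 36, 37, 36]
70 [0, 0, 0, 0, 0, 12, 36, 37, 36]
80 [2, 0, 0, 1, 1, 8, 24, 23, 21]
90 [2, 0, -3, 1, 0, -2, 5, 0, -1]
```

View pics/e1.png

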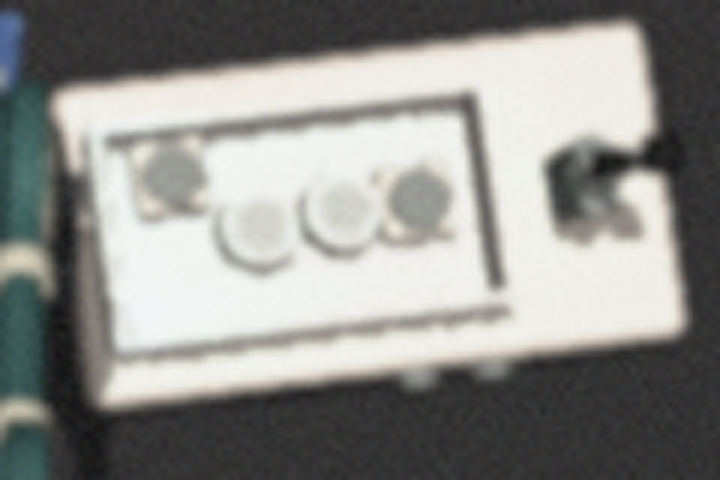

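Call:
carry_out(plan=[-1,0,25,0,0,0,50,-1,0,42,0,0,0,50,-1,0,50,0,0,0,50,-1,0,50,0,0,0,50,-1,0,50,0,0,0,0,-1,0,50,0,0,0,0,-1,0,50,0,0,0,0,-1,0,50,0,0,0,0,-1,0,50,0,0,0,0], grip_force=35)

```text
t: 58.55
eef_pos: [504.8, 6.1, 20.3]
tool_rot: [-0.067, -3.141, -0.0]
ft_force: [1.4, 0.5, 3.4]
grip_width: 0.179
```

```bash
python3 - <<'E'
from h import *
st()
E
```

```text
t 58.55 pos [504.8   6.1  20.3] x [-1.    0.04  0.  ] y [0.04 1.   0.  ] z [-0.  0. -1.] F [1.4 0.5 3.4] w 15.8 q [-0.04  0.19  2.15  0.    0.8  -1.57]
```

Call:
carry_out(plan=[0,0,-20,0,0,0,0,0,0,-60,0,0,0,0,0,0,-115,0,0,0,0,0,0,-170,0,0,0,0,0,0,-170,0,0,0,0])

```text
t: 59.18
eef_pos: [508.3, 5.9, 195.3]
tool_rot: [0.067, 3.131, -0.0]
ft_force: [0.8, 0.4, -2.9]
grip_width: 0.177
```

```bash
python3 - <<'E'
from h import *
st();go([524.4,-210.5,185],TH)
E
```

```text
t 59.17 pos [508.3   5.9 195.3] x [-1.    0.04 -0.01] y [0.04 1.   0.  ] z [ 0.01 -0.   -1.  ] F [ 0.8  0.4 -2.9] w 15.5 q [-0.04 -0.03  2.01 -0.    1.15 -1.57]
row [ -25.2 -215.5   10.5] [0.007 0.008 1.382] rows>= 7.4 j6~ [-0.58  0.21]
row [ -25.2 -215.5   10.5] [-0.008  0.007 -1.759] rows>= 9.4 j6~ [-3.72 -2.93]
```

Call:
carry_out(plan=[0,-10,0,0,0,0.17,0,-3,-40,0,0,0,0.35,0,-7,-75,0,0,0,0.53,0,-11,-110,0,0,0,0.71,0,-15,-145,0,0.007,0.008,0.89,0,-19,-170,0,0.007,0.008,1.07,0,-23,-195,0,0.007,0.008,1.25,0,-25,-215,0,0.007,0.008,1.38,0,-25,-215.5,0,0.007,0.008,1.38,0,-25,-215.5,0,0.007,0.008,1.38,0])

```text
t: 60.42
eef_pos: [523.1, -209.5, 193.8]
tool_rot: [-2.047, -2.379, 0.001]
ft_force: [0.2, 0.6, -2.9]
grip_width: 0.176
```

```bash
python3 - <<'E'
from h import *
st();go([524.4,-210.5,125],TH)
p=imaging.capture("scene")
a=p["img"][70:200,170:320,::-1]
cv2.imwrite("pics/e2.png",cv2.resize(a,None,fx=4,fy=4,interpolation=cv2.INTER_CUBIC))
E
```

```text
t 60.42 pos [ 523.1 -209.5  193.8] x [-0.15  0.99  0.  ] y [ 0.99  0.15 -0.  ] z [-0.  0. -1.] F [ 0.2  0.6 -2.9] w 15.5 q [-0.43  0.09  1.89  0.    1.16 -0.58]
row [-1.3  1.3 68.8] [-0.003 -0.002  0.004] rows>= 1.1 j6~ [-0.57 -0.57]
row [-1.3  1.3 68.8] [ 3.000e-03 -4.000e-03 -3.137e+00] rows>= 16.8 j6~ [-3.71 -3.71]
```

View pics/e2.png

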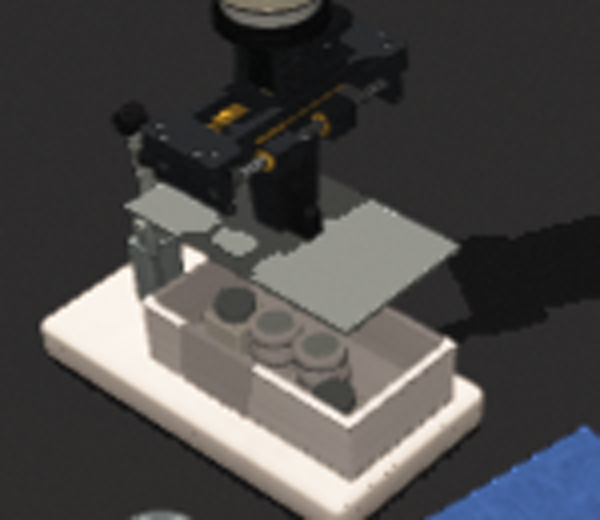

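Aligned. Lower to just above the rim.

Call:
carry_out(plan=[-1,1,30,0,0,0,0,-1,1,55,0,0,0,0,-1,1,68,0,0,0,0,-1,1,68,0,0,0,0,-1,1,68,0,0,0,0])

```text
t: 61.1
eef_pos: [525.2, -210.3, 127.3]
tool_rot: [-2.047, -2.382, 0.0]
ft_force: [-0.3, 1.0, -1.7]
grip_width: 0.174
```

```bash
python3 - <<'E'
from h import *
st();go([524.4,-210.5,110.3],TH)
p=imaging.capture("scene")
a=p["img"][70:200,170:320,::-1]
cv2.imwrite("pics/e3.png",cv2.resize(a,None,fx=4,fy=4,interpolation=cv2.INTER_CUBIC))
P,ok=cloud(p);img=p["img"].astype(int)
Q=P[ok&(img.max(2)-img.min(2)<40)&(P[...,2]>108)&(P[...,2]<128)]
q=(Q-B);q=np.c_[q@MX,q@MY,q[:,2]];k=(abs(q[:,0])<70)&(q[:,1]>30)&(q[:,1]<130);print(q[k].min(0),q[k].max(0))
E
```

```text
t 61.1 pos [ 525.2 -210.3  127.3] x [-0.15  0.99  0.  ] y [ 0.99  0.15 -0.  ] z [-0.  0. -1.] F [-0.3  1.  -1.7] w 15.3 q [-0.42  0.16  1.95  0.    1.04 -0.58]
row [-0.1 -0.8 17. ] [-0.001 -0.     0.005] rows>= 0.3 j6~ [-0.57 -0.57]
row [-0.1 -0.8 17. ] [ 1.000e-03 -1.000e-03 -3.137e+00] rows>= 16.8 j6~ [-3.71 -3.71]
[-57.93297565  30.00493904  62.3516089 ] [ 64.45893181 107.22516272  75.48995454]
```

View pics/e3.png

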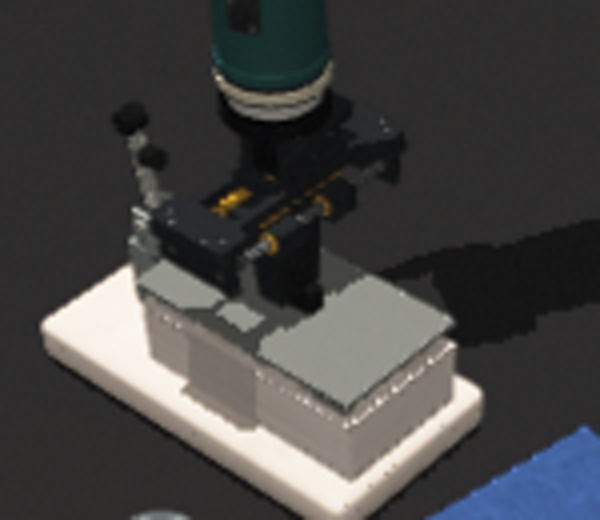

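Call:
carry_out(plan=[0,-0.8,5,0,0,0.005,0,0,-0.8,9,0,0,0.005,0,0,-0.8,12,0,0,0.005,0,0,-0.8,14,0,0,0.005,0,0,-0.8,16,0,0,0.005,0,0,-0.8,17,0,0,0.005,0,0,-0.8,17,0,0,0.005,0])

```text
t: 62.02
eef_pos: [524.5, -210.5, 110.5]
tool_rot: [-2.054, -2.377, -0.0]
ft_force: [-0.1, -0.6, -2.1]
grip_width: 0.177
```

```bash
python3 - <<'E'
from h import *
st()
E
```

```text
t 62.02 pos [ 524.5 -210.5  110.5] x [-0.15  0.99  0.  ] y [ 0.99  0.15 -0.  ] z [-0.  0. -1.] F [-0.1 -0.6 -2.1] w 15.6 q [-0.43  0.17  1.97  0.    1.   -0.57]
```

Call:
carry_out(plan=[0,0,1,0,0,0,0,0,0,2,0,0,0,0,0,0,2,0,0,0,0])

```text
t: 62.4
eef_pos: [524.7, -210.6, 110.2]
tool_rot: [2.054, 2.377, 0.0]
ft_force: [-4.8, 1.4, 7.6]
grip_width: 0.179
```

Call:
carry_out(plan=[0,0,0,0,0,0,50,0,0,0,0,0,0,50,0,0,0,0,0,0,50,0,0,-30,0,0,0,50,0,0,-80,0,0,0,50,0,0,-140,0,0,0,50,0,0,-140,0,0,0,50])

```text
t: 63.28
eef_pos: [528.2, -212.2, 256.9]
tool_rot: [2.046, 2.369, 0.005]
ft_force: [0.0, -1.0, -0.1]
grip_width: 0.498
```

```bash
cat > chk.py <<'E'
from h import *
import sys
st()
p=imaging.capture("scene")
a=p["img"][70:200,170:320,::-1]
cv2.imwrite(sys.argv[1],cv2.resize(a,None,fx=4,fy=4,interpolation=cv2.INTER_CUBIC))
for n in("scene","top"):
    if n=="top":p=imaging.capture("top")
    P,ok=cloud(p)
    q=P-B;x=q@MX;y=q@MY
    m=ok&(abs(x)<56)&(abs(y)<102)
    for y0 in range(-90,91,30):
        print(n,y0,[ (lambda t:round(float(np.median(t)),1) if len(t) else None)(q[...,2][m&(abs(y-y0)<10)&(abs(x-x0)<8)]) for x0 in(-45,-20,20,45)])
E
python3 chk.py pics/e4.png
```

```text
t 63.27 pos [ 528.2 -212.2  256.9] x [-0.15  0.99 -0.01] y [0.99 0.15 0.01] z [ 0.01 -0.   -1.  ] F [ 0.  -1.  -0.1] w 43.8 q [-0.43  0.05  1.82  0.    1.26 -0.57]
scene -90 [54.2, 53.7, 53.3, 53.8]
scene -60 [53.6, 53.7, 54.0, 53.3]
scene -30 [53.7, 52.5, 314.3, 296.8]
scene 0 [53.5, 238.4, 314.3, 406.8]
scene 30 [166.1, 356.2, 427.4, 283.0]
scene 60 [52.8, 53.6, 53.2, 52.9]
scene 90 [53.8, 54.1, 53.5, 53.6]
top -90 [54.3, 59.6, None, None]
top -60 [54.2, 584.1, 557.8, None]
top -30 [574.0, 584.2, 571.9, None]
top 0 [425.7, 579.1, 579.9, 60.2]
top 30 [288.3, 471.2, 582.5, 564.9]
top 60 [53.1, 565.0, 561.0, 55.3]
top 90 [577.2, 54.5, 53.1, 54.7]
```

View pics/e4.png

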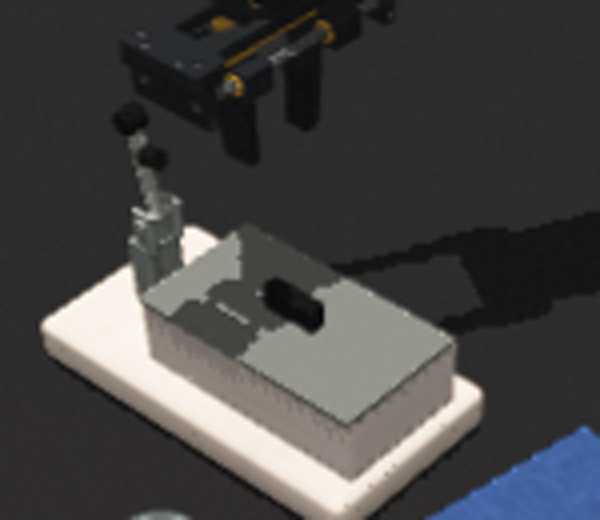

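```bash
python3 - <<'E'
from h import *
go([546.9,-369.6,255],TH);go([546.9,-369.6,194.7],TH)
E
```

```text
row [-160.3   -1.4   -4. ] [ 0.002  0.001 -0.   ] rows>= 2.6 j6~ [-0.78 -0.36]
row [-160.3   -1.4   -4. ] [ 1.000e-03 -2.000e-03  3.141e+00] rows>= 16.8 j6~ [2.36 2.78]
row [-160.3   -1.5   56.3] [ 0.002  0.001 -0.   ] rows>= 2.7 j6~ [-0.78 -0.36]
row [-160.3   -1.5   56.3] [ 1.000e-03 -2.000e-03  3.141e+00] rows>= 16.8 j6~ [2.36 2.78]
```

Call:
carry_out(plan=[-60,-1,-4,0,0,0,50,-120,-1.5,-4,0,0,0,50,-160,-1.5,-4,0,0,0,50,-160,-1.5,-4,0,0,0,50,-160,-1.5,25,0,0,0,50,-160,-1.5,45,0,0,0,50,-160,-1.5,55,0,0,0,50,-160,-1.5,55,0,0,0,50])

```text
t: 64.38
eef_pos: [546.3, -368.3, 194.5]
tool_rot: [-2.052, -2.377, -0.001]
ft_force: [-0.5, 0.3, -0.4]
grip_width: 0.5
```

Call:
carry_out(plan=[0,0,0,0,0,0,0,0,0,0,0,0,0,0,0,0,0,0,0,0,0,0,0,0,0,0,0,0,0,0,0,0,0,0,0], grip_force=12)

```text
t: 65.0
eef_pos: [546.8, -368.5, 195.5]
tool_rot: [2.053, 2.378, 0.001]
ft_force: [-0.4, -0.1, 4.6]
grip_width: 0.227
```

```bash
python3 - <<'E'
from h import *
st()
s=readout.sense();d=np.array(s["eef_pos"])-B;print("mixer",d@MX,d@MY,d[2])
E
```

```text
t 65.0 pos [ 546.8 -368.5  195.5] x [-0.15  0.99  0.  ] y [0.99 0.15 0.  ] z [ 0.  0. -1.] F [-0.4 -0.1  4.6] w 20.0 q [-0.63  0.26  1.69  0.    1.19 -0.78]
mixer -0.619766959476031 -161.97144122277723 145.53727032567082
```

Call:
carry_out(plan=[16,0,-2,0,0,0,0,32,0,-1,0,0,0,0,47,0,3,0,0,0,0,61,0,10.5,0,0,0,0,74,0,20.5,0,0,0,0,74,0,20.5,0,0,0,0])

```text
t: 65.75
eef_pos: [535.5, -292.5, 173.6]
tool_rot: [-2.05, -2.377, -0.004]
ft_force: [1.8, 4.8, -0.1]
grip_width: 0.224
```

```bash
python3 - <<'E'
from h import *
st()
s=readout.sense();d=np.array(s["eef_pos"])-B;print("mixer",d@MX,d@MY,d[2])
M=R.from_rotvec(s["tool_rot"]).as_matrix()
for f in(.6,.4,.25,.1,0,-.03):
    T=box(-.6,-143.8+80*np.cos(f),67.6+80*np.sin(f)); print(f,(M.T@(T-s["eef_pos"])).round(1))
E
```

```text
t 65.75 pos [ 535.5 -292.5  173.6] x [-0.15  0.99  0.  ] y [0.99 0.15 0.  ] z [-0.  0. -1.] F [ 1.8  4.8 -0.1] w 19.7 q [-0.54  0.19  1.81  0.    1.14 -0.69]
mixer -0.6589485916597765 -85.1422639315775 123.5899283538235
0.6 [ 7.3  0.1 10.8]
0.4 [14.9  0.1 24.9]
0.25 [18.7  0.1 36.3]
0.1 [20.8  0.1 48.1]
0 [21.1  0.1 56.1]
-0.03 [21.1  0.1 58.5]
```

Call:
carry_out(plan=[7,0,11,0,0,0,0,15,0,25,0,0,0,0,18.5,0,36,0,0,0,0,20.5,0,48,0,0,0,0,21,0,56,0,0,0,0,21,0,58,0,0,0,0,21,0,58,0,0,0,0])

```text
t: 66.62
eef_pos: [532.5, -271.3, 115.8]
tool_rot: [-2.05, -2.376, -0.005]
ft_force: [-1.1, 3.4, 6.0]
grip_width: 0.229
```

```bash
python3 - <<'E'
from h import *
st()
s=readout.sense();d=np.array(s["eef_pos"])-B;print("mixer",d@MX,d@MY,d[2])
E
```

```text
t 66.62 pos [ 532.5 -271.3  115.8] x [-0.15  0.99  0.  ] y [ 0.99  0.15 -0.  ] z [-0.  0. -1.] F [-1.1  3.4  6. ] w 20.1 q [-0.52  0.23  1.89  0.    1.03 -0.66]
mixer -0.6120620702426789 -63.70541655812296 65.80793196200403
```

Call:
carry_out(plan=[0,0,2,0,0,0,0,0,0,4,0,0,0,0,0,0,4,0,0,0,0])

```text
t: 67.0
eef_pos: [532.7, -271.8, 114.4]
tool_rot: [-2.051, -2.376, -0.005]
ft_force: [-5.6, 4.8, 16.5]
grip_width: 0.226
```

```bash
python3 chk.py pics/f1.png
```

```text
t 67.0 pos [ 532.7 -271.8  114.4] x [-0.15  0.99  0.  ] y [0.99 0.15 0.  ] z [-0.  0. -1.] F [-5.6  4.8 16.5] w 19.9 q [-0.52  0.23  1.89  0.    1.03 -0.66]
scene -90 [439.2, 444.5, 178.4, 149.0]
scene -60 [54.0, 110.4, 105.6, 288.8]
scene -30 [54.4, 222.3, 277.5, 400.5]
scene 0 [53.4, 55.6, 406.1, 53.6]
scene 30 [458.1, 448.7, 53.2, 53.5]
scene 60 [54.8, 53.0, 53.7, 53.6]
scene 90 [53.9, 53.6, 52.9, 54.2]
top -90 [434.6, 445.3, 434.5, None]
top -60 [410.2, 439.4, 443.2, 432.9]
top -30 [219.2, 340.3, 429.2, 430.3]
top 0 [54.2, 57.0, 413.8, 54.7]
top 30 [467.3, 56.5, 53.3, 55.1]
top 60 [54.1, 54.1, 54.4, 54.7]
top 90 [54.2, 55.8, 53.6, 53.9]
```

Call:
carry_out(plan=[0,0,0,0,0,0,50,0,0,0,0,0,0,50,0,0,0,0,0,0,50,0,0,-30,0,0,0,50,0,0,-80,0,0,0,50,0,0,-140,0,0,0,50,0,-60,-140,0,0,0,50,0,-120,-140,0,0,0,50,0,-120,-140,0,0,0,50])

```text
t: 68.22
eef_pos: [410.7, -289.8, 253.5]
tool_rot: [-2.053, -2.371, -0.003]
ft_force: [1.4, 0.8, -1.1]
grip_width: 0.501
```

```bash
python3 chk.py pics/f2.png; python3 - <<'E'
from h import *
p=imaging.capture("scene");P,ok=cloud(p);img=p["img"].astype(int)
near=ok&(np.hypot(P[...,0]-522,P[...,1]+210)<130)&(img.max(2)<45)&(P[...,2]>95)&(P[...,2]<240)
k,lab,s,ce=cv2.connectedComponentsWithStats(near.astype(np.uint8))
for i in range(1,k):
    if s[i,4]>15: print(ce[i].round(1),s[i,4],np.median(P[lab==i],0).round(1))
cv2.imwrite("pics/f3.png",p["img"][:,:,::-1])
E
```

```text
t 68.22 pos [ 410.7 -289.8  253.5] x [-0.14  0.99  0.01] y [ 0.99  0.14 -0.  ] z [-0.  0. -1.] F [ 1.4  0.8 -1.1] w 44.1 q [-0.67 -0.07  1.94  0.    1.28 -0.81]
scene -90 [276.9, 305.6, 52.9, 54.1]
scene -60 [275.0, 54.0, 53.7, 53.5]
scene -30 [287.9, 54.7, 53.3, 53.6]
scene 0 [53.3, 54.0, 53.3, 53.4]
scene 30 [54.2, 53.6, 52.7, 54.1]
scene 60 [53.4, 53.3, 53.5, 52.5]
scene 90 [53.6, 54.2, 53.9, 53.1]
top -90 [310.7, 308.0, 54.9, 55.2]
top -60 [309.9, 56.4, 54.6, 54.9]
top -30 [63.4, 54.6, 54.4, 54.2]
top 0 [54.7, 53.2, 53.5, 54.5]
top 30 [54.7, 55.1, 53.7, 54.8]
top 60 [55.7, 54.0, 54.1, 54.8]
top 90 [54.9, 53.5, 53.5, 54.6]
[226.2 134.5] 62 [ 540.4 -267.5  126.8]
[243.2 145.8] 112 [ 530.5 -200.6  122.4]
```

View pics/f2.png

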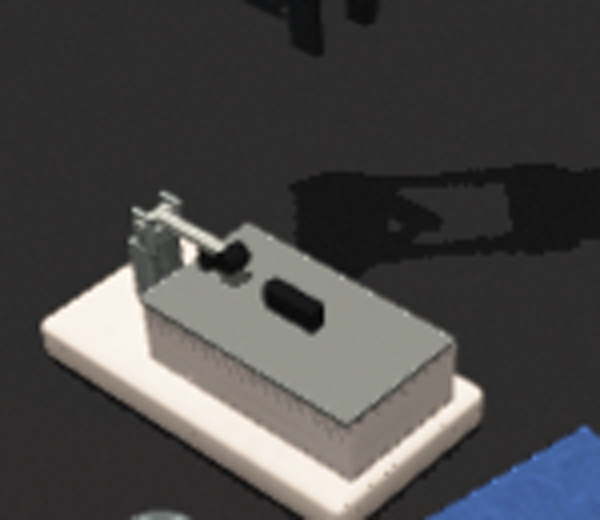

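View pics/f3.png

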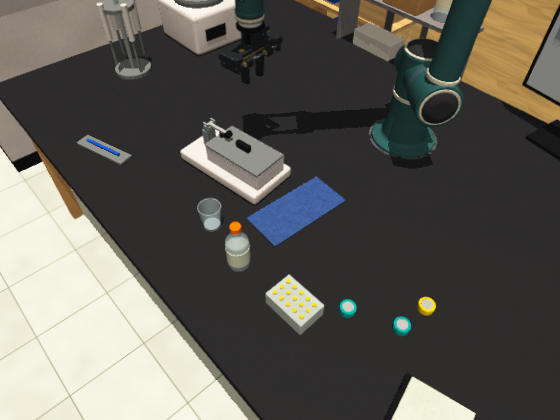

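Lever grip is back at pixel (226.2,134.5), the same as at the start. The lid is flat everywhere and the bystanders and look-alikes are untouched, so I'm handing in.

```bash
python3 -c "
from cell import manip
print(manip.sign_off())"
```

```text
the job is handed in; nothing more can be done
None
```

The mixer is loaded and handed in at about 68 s of the 210 s allowed. I swung the lever up and back, laid the lid on the mat, and packed both jars and all four white tins, the tins as two stacks of two. Then I put the lid back and swung the lever down again.

**What went wrong on the way:**
- The second jar ended up about 30 mm from where I had put it in the box, still standing. I did not see what moved it.
- The first tin came down leaning on that jar. I regrasped it, laid it flat and moved it beside the other jar.
- On one tin descent the fingers touched the bench with about 23 N, under the 40 N limit.

**Last checks:**
- **Contents:** before closing, they read about 36 mm above the box floor against the 43 mm limit. Single readings went up to 40 mm, which I put down to camera noise.
- **Lid:** its top reads 53–55 mm above the box floor all round in both cameras, where 54 mm is fully seated. The few other readings there were the arm in view.
- **Lever:** the grip is back at the same pixel as before the job, and pressing it down met 16.5 N, so I take it to be at the stop.
- **Bystanders:** the bottle, tip box, beaker and the turquoise and yellow look-alikes are where they were. The gripper is clear of everything.

No final check failed or disagreed.

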